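# Stack the printed bins on the dock

## Task

Build the stack of printed bins on the grey dock tray: the deep bin flat inside the tray's lips (either way round), the middle bin on it, the shallow bin on that, and the lid on top. Turn each bin half round from the bin below, its front over the other's back, so that its feet sit in the shallow dips of the rim and the bins stack instead of nesting; everything must sit level and fully home. Leave the octopus and the scraper where they are.

Things in the scene. Friction and masses are not known exactly. Their poses are not given: they have to be found in the camera images.
- dock: grey tray fixed to the bench, 134 x 96 mm, 11 mm tall: floor 4 mm thick, lips 5 mm thick; inside the lips 124 x 86 mm. Origin: centre of the underside; x along its length, symmetrical end for end.
- deep_bin: blue open bin 56 mm tall, no divider. Origin: centre of underside; z up, x lengthwise to its front. Lower part 68 x 46 mm (x, y); top 16 mm a wider rim band 92 x 64 mm, 4 mm walls: grip its sides across y, unbroken for |x| < 11. Band: FRONT (+x) has an opening 40 wide, 16 deep; BACK only a 4 mm dip; each long side a gap 28 wide, 16 deep at x = -25 and a 4 mm dip at x = +25.
- middle_bin: blue bin like the deep one (same plan, band, gaps and axes) but 44 mm tall, one divider across. All bins have 3 feet, 5 mm thick, flush with the underside: one at the front (to x = +54, 28 wide), one each side (at x = -25, 12 wide, to y = +-36). Turned 180 degrees on the deep bin, feet in its dips, its origin is 52 mm above that bin's; same way round it nests, about 12 mm lower: wrong.
- shallow_bin: blue bin like the deep one (same plan, band, gaps, feet and axes) but 34 mm tall, two dividers across (three compartments). Turned 180 degrees on the middle bin, feet in its dips, its origin is 40 mm above that bin's; same way round it nests, about 12 mm lower: wrong. A bin drops into the dips from up to 8 mm off lengthwise, 5 mm across.
- lid: blue lid, right side up: plug 70 x 46 x 6 mm at the bottom, on it a plate 92 x 64 x 4 mm, on top a grip bar 44 long (x), 14 thick (y), from z = 10 to 36 mm. Origin: centre of the plug's underside; x lengthwise. Goes on either way round, plug inside the bin, plate on the rim: on the shallow bin its origin is 28 mm above that bin's.
- octopus: bystander: printed blue octopus, about 120 mm across the arms, 71 mm tall, loose. Origin: centre of its underside. Must not be disturbed.
- scraper: bystander: scraper (flat spatula), 200 mm long, lying loose on the bench, x along its length. Must not be disturbed.
Things that resemble listed ones, but are neither listed nor needed, are in the scene too. What is shaped like the middle_bin but black, brown or yellow is not meant.

How it is judged:
By the outcome, as a careful person would: the job done as asked, in the order asked, and still so for the second after the job is handed in, with the robot touching nothing.
It also fails if it takes over 125 s, if anything falls off the work surface, if the arm or the gripper's body presses on something with over 40 N, if the wrist force passes 120 N, or if a joint passes its speed limit or range.

## Robot

A 6-joint arm with a two-finger parallel gripper is mounted at the origin on the work surface. World frame = base frame: x ahead of the robot, y to its left, z up, the work surface at z = 0. Lengths are in m, angles in rad, forces in N, time in s.
With the tool pointing down it reaches from about 0.3 to 0.875 m from the base axis. Payload 6.4 kg.
Tool frame: the origin (TCP) lies at the very end of the fingers, on their centre line; the grasp point (between the pads) lies 19 mm behind it; z points along the fingers, y is the line along which they close (so a half turn about z gives the same grasp; the last joint's range is limited). The gripper opens to 88 mm and grips with 3 to 60 N. Pads are 18 mm wide; open, the fingers measure 123 mm over their backs; the gripper's body (75 mm by 187 mm) begins 45 mm behind the grasp point.
Start: joints at [0.936, 0.181, 1.607, -0, 1.354, -0.206], TCP at [0.239, 0.523, 0.206] pointing down, gripper open.
Joint ranges: [-2.99, 2.99], [-0.89, 2.07], [0.3, 2.58], [-1.14, 4.28], [0, 2.63], [-3.12, 3.12]. Speed limits (rad/s): [2.57, 2.57, 3.01, 3.14, 3.14, 3.14].

## Interface

Orientations are given as a rotation vector (axis times angle).
In Python, from workcell import arm gives the robot as it stands.
- The arm moves only by the tool apply_moves, never from a script. Its argument "plan" is a list of rows, each an object of numbers: "tx", "ty", "tz": the shift along the tool's x, y, z normalised to -1 to 1, where 1 is 0.04 m; "wx", "wy", "wz": the turn, a rotation vector about the tool's x, y, z normalised to -1 to 1, where 1 is 180 degrees. A call has 1 to 20 rows; each row shifts and turns the commanded pose from where the row before left it, along the tool's axes as they then stand; what a row does not reach is not made up. A row lasts 1/8 s, in which the tool goes at most 62.5 mm and 10.7 degrees, less where a joint would pass 70% of its speed; a pose out of reach is approached as far as the arm can. A call with a number of a shift or a turn outside -1 to 1 is refused whole. A call with a gripper value outside its range is refused whole. "claw" is the opening, from -1 (shut) to 1 (fully open), set as the call begins (left out, the last holds). The fingers move at their own pace and stop on an object; the grip force is fixed at half the most. Time passes only in rows, so rows that do not move let the fingers close. It gives the time, the measured TCP pose, the force, the opening and the grip force at its end, in the units of the state.
- arm.read_state(): the state, without advancing time (a new reading comes with each control period).
- arm.get_image(name): name is "side" or "top" or "wrist"; returns (picture, depth): 420x560x3 uint8, red, green, blue; 420x560 float32, m along the optical axis (not along the pixel's ray), 0 where there is no reading.
- arm.camera_info(name): a dict with "camera_matrix" (3x3 intrinsics, pixels), "world_from_camera" (4x4, takes a point from camera to world coordinates); the wrist camera has in their place "mount" (4x4, takes a point from camera to tool coordinates, whose origin is the TCP and whose axes are the flange's). Camera axes: x right, y up, looking along -z (the intrinsics and any distortion apply to the point x, -y, -z); pixel columns grow to the right and rows downward; lengths in m; the calibration is good to about 2 mm. The wrist camera is an equidistant fisheye: a pixel r from the principal point sees the ray r / f radians off the axis. A picture is of the moment at which its call begins: read the wrist's pose just before it. camera_info takes no time and is no camera call.
- arm.hand_in(): hands the job in; it is judged then, once.
The state is a dict: "t": time; "joint_pos": joint angles; "joint_vel": joint speeds; "effort": joint torques, N m; "tool_pos": TCP position; "orientation": TCP orientation; "wrist_force": force on the tool from outside, world axes, zero at the start; "ft_torque": the same for the moment, N m; "gripper_width": opening from 0.0 (shut) to 1.0 (fully open); "grasp_force": force on a finger pad.
Only numpy, scipy, OpenCV 4.12 (cv2) and the standard library are available. Lean on these libraries where they do the work, as an engineer would, in place of code of your own. Each camera call takes 0.05 s, during which the arm holds its last target. There are 200 camera calls.

## Working session

There is one attempt and no reset: what is moved stays moved. The work goes in short steps, Python scripts to look and compute and a tool call to move; the robot and the scene stay as the last step left them, time stands still between calls to the robot, and variables do not carry over. Pictures are saved under pics/ and viewed, at most 14 in all, crops included, and the job is handed in when it is done.

Besides the shell and the picture viewer there is one more tool, called as name([rows], argument=value, ...), one row to a line, values as JSON. apply_moves: Moves the arm, as the interface text tells. Its arguments: {"type":"object","properties":{"plan":{"type":"array","items":{"type":"object","properties":{"tx":{"type":"number"},"ty":{"type":"number"},"tz":{"type":"number"},"wx":{"type":"number"},"wy":{"type":"number"},"wz":{"type":"number"}}}},"claw":{"type":"number"}},"required":["plan"]}

```bash
mkdir -p pics
cat > h.py <<'E'
import numpy as np, cv2
from workcell import arm
def grab(n,f=None):
    s=arm.read_state(); im,d=arm.get_image(n); np.savez('/tmp/%s.npz'%n,im=im,d=d,tp=s['tool_pos'],o=s['orientation'])
    if f: cv2.imwrite('pics/'+f,im[:,:,::-1])
    return im,d,s
def cloud(n,d):
    i=arm.camera_info(n); K=np.array(i['camera_matrix']); T=np.array(i['world_from_camera'])
    v,u=np.mgrid[:d.shape[0],:d.shape[1]]
    p=np.stack([(u-K[0,2])/K[0,0]*d,-(v-K[1,2])/K[1,1]*d,-d],-1)
    return p@T[:3,:3].T+T[:3,3]
E
python3 - <<'E'
from h import *
a,d,s=grab('top','top0.png'); b,d2,_=grab('side','side0.png')
print(s)
for n in('top','side','wrist'): print(n,arm.camera_info(n))
E
```

```text
{'t': 0.0, 'joint_pos': array([ 9.35707762e-01,  1.81522901e-01,  1.60796318e+00, -1.12864105e-05,
        1.35378162e+00, -2.06320173e-01]), 'joint_vel': array([-0.00101266,  0.00193802, -0.00026707,  0.00068987, -0.00016271,
        0.00063129]), 'effort': array([-4.12620493e-04, -4.33879137e+01, -3.41842353e+01,  7.02607096e-02,
        3.85125156e-02, -1.33911790e-04]), 'tool_pos': array([0.23871279, 0.52248665, 0.20544204]), 'orientation': array([-6.68213183e-01, -3.06901533e+00,  2.40828845e-03]), 'wrist_force': array([0.43287959, 0.11408618, 0.58398494]), 'ft_torque': array([ 0.01035064, -0.02922243,  0.00824071]), 'grasp_force': 0.0, 'gripper_width': 0.9996705946371233}
top {'camera_matrix': array([[461.70974443,   0.        , 271.97380494],
       [  0.        , 461.70974443, 211.91267487],
       [  0.        ,   0.        ,   1.        ]]), 'world_from_camera': array([[ 0.01095141,  0.99693966, -0.07740405,  0.51894638],
       [-0.99993498,  0.01116447,  0.00232039,  0.02301696],
       [ 0.00317747,  0.0773736 ,  0.99699711,  1.26493508],
       [ 0.        ,  0.        
[... 305 characters left out ...]
28131,  0.55441047, -0.64634213, -0.86487495],
       [ 0.01571387,  0.76519239,  0.64360988,  0.93038156],
       [ 0.        ,  0.        ,  0.        ,  1.        ]])}
wrist {'camera_matrix': array([[325.1922621 ,   0.        , 281.66744645],
       [  0.        , 325.1922621 , 208.5035699 ],
       [  0.        ,   0.        ,   1.        ]]), 'mount': array([[-3.54917525e-04,  9.64292263e-01,  2.64840151e-01,
         6.71126337e-02],
       [ 9.99999911e-01,  2.81574060e-04,  3.14898652e-04,
         2.62219317e-04],
       [ 2.29082217e-04,  2.64840239e-01, -9.64292277e-01,
        -1.79478084e-01],
       [ 0.00000000e+00,  0.00000000e+00,  0.00000000e+00,
         1.00000000e+00]])}
```

View pics/top0.png

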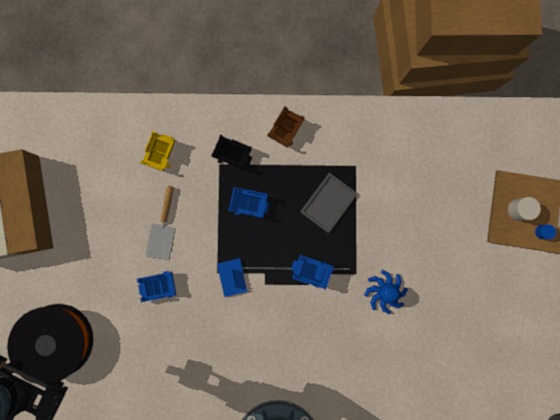

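View pics/side0.png

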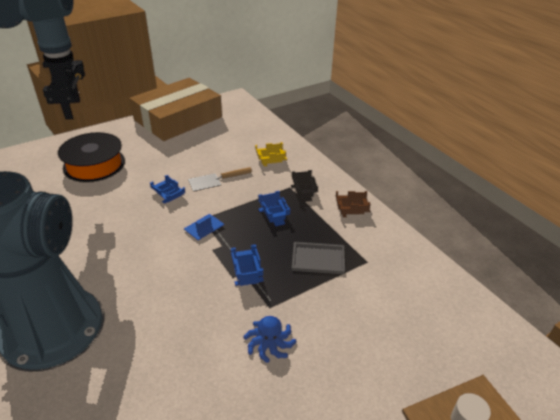

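The top view shows the blue bins at (249,202), (312,271) and (157,287). A blue lid-like piece is at (232,279), the dock at (330,203), the octopus at (387,291) and the scraper at (163,225). Black, brown and yellow decoys sit at (233,152), (286,126) and (158,151). I'll enlarge the view to confirm.

Run:
```python
from h import *
t=np.load('/tmp/top.npz'); s=np.load('/tmp/side.npz')
a=cv2.resize(t['im'][95:315,125:420],(800,597),interpolation=cv2.INTER_CUBIC)
cv2.imwrite('pics/topc.png',a[:,:,::-1])
def c(z,u,v,r=28): return cv2.resize(z['im'][v-r:v+r,u-r:u+r],(260,260),interpolation=cv2.INTER_CUBIC)
m=np.vstack([np.hstack([c(t,249,202),c(t,312,271),c(t,232,279)]),np.hstack([c(s,274,208),c(s,247,265),c(s,204,228)])])
cv2.imwrite('pics/mont.png',m[:,:,::-1])
P=cloud('top',t['d']); Z=P[...,2]
for n,(u,v) in dict(mat=(240,240),bench=(200,330),dock=(330,203),rail=(300,268),b1=(249,202),b2=(312,271),b3=(157,287),lid=(232,279),tab=(290,280)).items(): print(n,P[v,u].round(4))
hsv=cv2.cvtColor(t['im'],cv2.COLOR_RGB2HSV)
mk=cv2.inRange(hsv,(105,120,40),(125,255,255))
n,l,st,ce=cv2.connectedComponentsWithStats(mk)
for i in range(1,n):
    if st[i,4]>150: 
        q=P[l==i]; print(st[i],ce[i].round(1),np.percentile(q[:,2],[1,10,50,90,99]).round(4))
```

```text
mat [ 0.5392  0.1068 -0.0026]
bench [ 0.2959  0.2105 -0.0004]
dock [ 0.6431 -0.1388  0.0043]
rail [ 0.4665 -0.0554  0.0397]
b1 [0.6436 0.0835 0.0023]
b2 [ 0.4574 -0.09    0.0068]
b3 [ 0.4094  0.3297 -0.0005]
lid [0.4356 0.1237 0.0356]
tab [ 0.4322 -0.0309  0.001 ]
[228 186  41  32 964] [248.2 202.3] [-0.0026  0.0013  0.0244  0.0399  0.0471]
[535 224  21  15 253] [545.3 231.5] [0.0132 0.0243 0.0413 0.0449 0.6323]
[291 254  43  35 977] [311.2 271. ] [-0.0018  0.0013  0.0368  0.0527  0.0595]
[217 258  30  39 823] [231.7 276.6] [0.0007 0.0072 0.0109 0.0346 0.041 ]
[137 271  39  31 832] [156.5 286.4] [-0.001   0.0018  0.0159  0.0294  0.0375]
[365 270  42  44 868] [386.1 291.8] [0.0066 0.0113 0.0189 0.0687 0.0732]
```

View pics/topc.png

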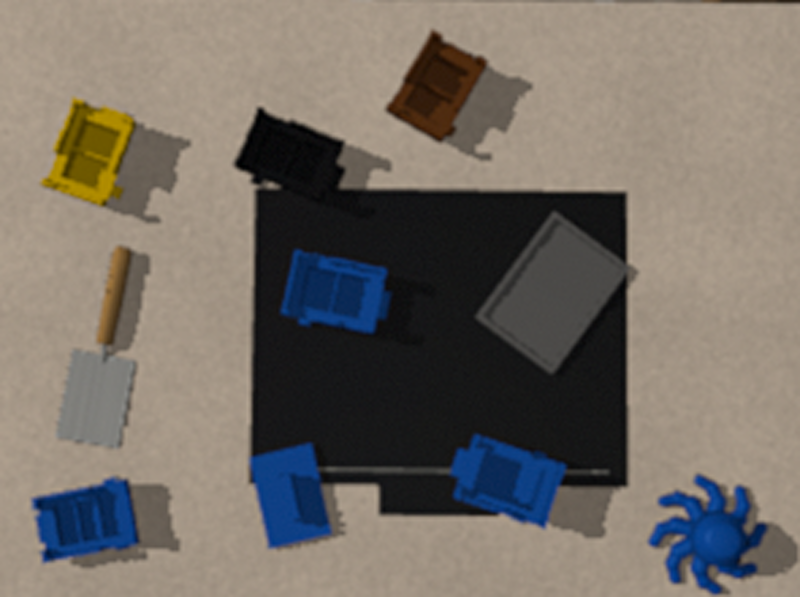

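View pics/mont.png

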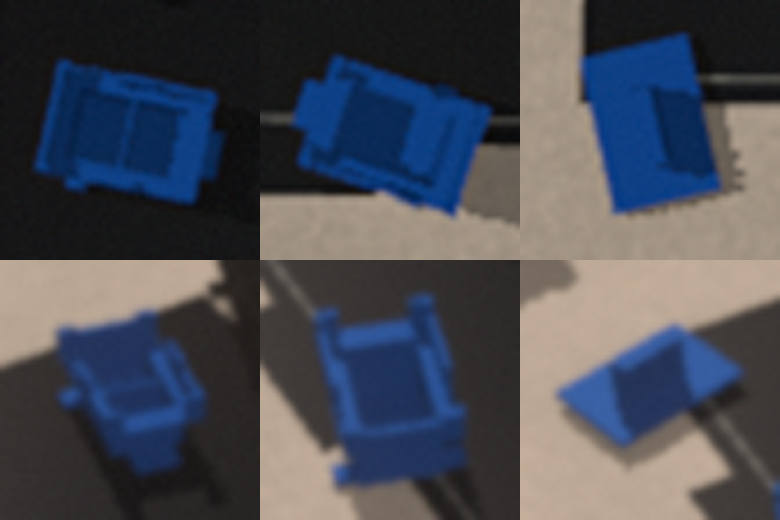

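Identification, in top-view pixels:
- (312,271): no divider, the tallest at about 56 mm, so this is the deep bin.
- (249,202): blue, one divider, about 44 mm, so this is the middle bin. The shapes like it at (233,152), (286,126) and (158,151) are black, brown and yellow, so they're not meant.
- (157,287): two dividers, so this is the shallow bin.
- (232,279): plate with a grip bar, so this is the lid.

The crop confirms all four. Next I measure their poses.

```bash
cat > m.py <<'E'
from h import *
t=np.load('/tmp/top.npz'); P=cloud('top',t['d'])
i=arm.camera_info('top'); K=i['camera_matrix']; T=i['world_from_camera']
def ray(uv,z):
    uv=np.atleast_2d(uv).astype(float); r=np.c_[(uv[:,0]-K[0,2])/K[0,0],-(uv[:,1]-K[1,2])/K[1,1],-np.ones(len(uv))]@T[:3,:3].T
    return T[:3,3]+r*((z-T[2,3])/r[:,2])[:,None]
hsv=cv2.cvtColor(t['im'],cv2.COLOR_RGB2HSV)
mk=cv2.inRange(hsv,(105,120,40),(125,255,255)); n,l,st,ce=cv2.connectedComponentsWithStats(mk)
def rect(xy):
    (cx,cy),(w,h),a=cv2.minAreaRect(xy.astype(np.float32)*1000)
    if w<h: w,h,a=h,w,a+90
    return np.array([cx,cy,w,h,(a+90)%180-90]).round(1)
for nm,(u,v),h in [('deep',(301,262),.056),('middle',(236,202),.044),('shallow',(150,287),.034),('lid',(226,276),.010)]:
    lab=min(range(1,n),key=lambda j:np.hypot(*(ce[j]-(u,v))) if st[j,4]>500 else 1e9)
    m=l==lab; z=P[...,2]
    top=m&(abs(z-h)<(.006 if h>.02 else .005))
    vv,uu=np.nonzero(top); xy=ray(np.c_[uu,vv],h)[:,:2]; R=rect(xy)
    a=np.radians(R[4]); c=R[:2]/1000; q=(P[m]-[*c,0]); lx=q[:,0]*np.cos(a)+q[:,1]*np.sin(a); ly=-q[:,0]*np.sin(a)+q[:,1]*np.cos(a)
    print(nm,R,'n',top.sum(),'foot+',((lx>.049)&(q[:,2]<.012)).sum(),'foot-',((lx<-.049)&(q[:,2]<.012)).sum(),'rim+',((lx>.034)&(abs(ly)<.016)&(abs(q[:,2]-h)<.007)).sum(),'rim-',((lx<-.034)&(abs(ly)<.016)&(abs(q[:,2]-h)<.007)).sum(), 'lx',lx.min().round(3),lx.max().round(3))
    if nm=='lid':
        b=m&(z>.027); vv,uu=np.nonzero(b); print('bar',rect(ray(np.c_[uu,vv],.036)[:,:2]),b.sum())
# dock
g=(hsv[...,1]<60)&(hsv[...,2]>55)&(hsv[...,2]<150); w=np.zeros_like(g); w[165:240,290:365]=1
n2,l2,s2,_=cv2.connectedComponentsWithStats((g&w).astype(np.uint8)); j=l2[203,325]; print('dock label',j,s2[j])
m=l2==j; vv,uu=np.nonzero(m&(P[...,2]>.0)); print('dock',rect(ray(np.c_[uu,vv],.011)[:,:2]))
hh=m&(P[...,2]>.0085); vv,uu=np.nonzero(hh); print('lips',rect(P[hh][:,:2]),hh.sum())
from scipy.spatial.transform import Rotation as Ro
print(Ro.from_rotvec(arm.read_state()['orientation']).as_matrix().round(3))
E
python3 m.py
```

```text
deep [458.4 -86.   92.4  63.1  72.2] n 116 foot+ 21 foot- 14 rim+ 0 rim- 19 lx -0.057 0.122
middle [640.8  86.3  91.9  64.2  78.9] n 114 foot+ 6 foot- 30 rim+ 16 rim- 0 lx -0.086 0.051
shallow [413.7 325.   91.3  61.8 -78.1] n 90 foot+ 0 foot- 5 rim+ 20 rim- 0 lx -0.054 0.317
lid [440.  127.   91.7  65.4  14.6] n 661 foot+ 0 foot- 0 rim+ 56 rim- 55 lx -0.048 0.05
bar [440.4 127.4  44.5  18.1  17.1] 97
dock label 1 [ 290  165   71   75 1796]
dock [ 648.4 -124.7  197.6  191.1    0.7]
lips [594.4 -94.4 262.3  95.5 -37.3] 317
[[-0.909  0.416 -0.001]
 [ 0.416  0.909 -0.001]
 [ 0.    -0.001 -1.   ]]
```

```bash
cat >> m.py <<'E'
print('---')
im=t['im'].astype(int); print(im[203,325],im[180,375],im[230,280],im[170,330])
c=np.array([(555,212),(635,272),(553,375),(475,318)])*.3687+[125,95]
X=ray(c,.011)[:,:2]; print(X.round(4),X.mean(0).round(4),[np.linalg.norm(X[k]-X[k-1]).round(4) for k in range(4)])
sat=im.max(2)-im.min(2); g=(sat<12)&(im.max(2)>45)&(im.max(2)<140)
w=np.zeros_like(g); w[165:240,295:365]=1
n2,l2,s2,_=cv2.connectedComponentsWithStats((g&w).astype(np.uint8)); m=l2==l2[203,325]; print(m.sum())
m=cv2.morphologyEx(m.astype(np.uint8),cv2.MORPH_OPEN,np.ones((5,5)))>0
vv,uu=np.nonzero(m); print(rect(ray(np.c_[uu,vv],.011)[:,:2]))
E
python3 m.py | sed -n '/---/,$p'
```

```text
---
[75 74 72] [166 152 135] [21 21 22] [16 18 18]
[[ 0.7247 -0.1369]
 [ 0.6645 -0.2176]
 [ 0.5599 -0.1351]
 [ 0.6162 -0.0566]] [ 0.6413 -0.1365] [np.float64(0.1349), np.float64(0.1007), np.float64(0.1333), np.float64(0.0966)]
1767
[ 644.5 -133.9  135.8   97.5  -36.1]
```

```bash
cat > go.py <<'E'
import sys,numpy as np
from workcell import arm
from scipy.spatial.transform import Rotation as Ro
def go(x,y,z,yaw,v=.9):
    s=arm.read_state(); R=Ro.from_rotvec(s['orientation']).as_matrix(); p=s['tool_pos']
    y0=np.degrees(np.arctan2(R[1,0],R[0,0])); dw=-((yaw-y0+180)%360-180)/180
    a=np.radians(yaw); F=np.array([[np.cos(a),np.sin(a),0],[np.sin(a),-np.cos(a),0],[0,0,-1]])
    d=F.T@(np.array([x,y,z])-p)/.04
    nw=max(1,int(np.ceil(abs(dw)/.055))); nt=max(1,int(np.ceil(np.abs(d).max()/v)))
    print('t',round(s['t'],2),'p',p.round(4),'yaw',y0.round(2),'tilt',R[:2,2].round(4),'F',s['wrist_force'].round(1),'w',round(s['gripper_width'],3),'g',round(s['grasp_force'],1))
    print('turn %d x wz %.4f ; shift %d x'%(nw,dw/nw,nt),(d/nt).round(3),'total',d.round(3))
if __name__=='__main__': go(*map(float,sys.argv[1:]))
E
python3 go.py .458 -.086 .16 72.2
```

```text
t 0.1 p [0.2387 0.5225 0.2055] yaw 155.44 tilt [-0.0009 -0.0012] F [-0.2 -0.1  0.3] w 0.999 g 0.0
turn 9 x wz 0.0514 ; shift 15 x [-0.854  0.658  0.076] total [-12.809   9.87    1.138]
```

apply_moves([
  {"wz":0.0514},
  {"wz":0.0514},
  {"wz":0.0514},
  {"wz":0.0514},
  {"wz":0.0514},
  {"wz":0.0514},
  {"wz":0.0514},
  {"wz":0.0514},
  {"wz":0.0514},
  {"tx":-0.854,"ty":0.658},
  {"tx":-0.854,"ty":0.658},
  {"tx":-0.854,"ty":0.658},
  {"tx":-0.854,"ty":0.658},
  {"tx":-0.854,"ty":0.658},
  {"tx":-0.854,"ty":0.658},
  {"tx":-0.854,"ty":0.658},
  {"tx":-0.854,"ty":0.658},
  {"tx":-0.854,"ty":0.658},
  {"tx":-0.854,"ty":0.658},
], claw=1)

```text
$.plan[0]: bad value
```

```bash
python3 go.py .458 -.086 .16 72.2
```

```text
t 0.1 p [0.2387 0.5225 0.2055] yaw 155.44 tilt [-0.0009 -0.0012] F [-0.2 -0.1  0.3] w 0.999 g 0.0
turn 9 x wz 0.0514 ; shift 15 x [-0.854  0.658  0.076] total [-12.809   9.87    1.138]
```

apply_moves([
  {"tx":0,"ty":0,"tz":0,"wx":0,"wy":0,"wz":0.0514},
], claw=1)

```text
t: 0.22
tool_pos: [0.2388, 0.5226, 0.2057]
orientation: [-0.919, -3.004, 0.002]
wrist_force: [0.7, -0.1, 0.1]
gripper_width: 1.001
grasp_force: 0.0
```

```bash
python3 - <<'E'
s=open('go.py').read()
s=s.replace("    print('turn","""    n=max(nw,nt); A=np.zeros((2,2)); th=np.radians(dw*180/n)
    for k in range(n):
        b=np.radians(y0)-th*(k+K); A+=np.array([[np.cos(b),np.sin(b)],[np.sin(b),-np.cos(b)]])
    e=np.linalg.solve(A,[x-p[0],y-p[1]])/.04
    print('ARC %d x tx %.3f ty %.3f tz %.3f wz %.4f'%(n,*e,d[2]/n,dw/n))
    print('turn""").replace("def go","K=0\ndef go")
open('go.py','w').write(s)
E
python3 go.py .458 -.086 .16 72.2
```

```text
t 0.23 p [0.2388 0.5226 0.2057] yaw 145.98 tilt [-0.0007 -0.001 ] F [ 0.7 -0.1  0.1] w 1.001 g 0.0
ARC 15 x tx -1.156 ty -0.035 tz 0.076 wz 0.0273
turn 8 x wz 0.0512 ; shift 15 x [-0.854  0.658  0.076] total [-12.812   9.869   1.143]
```

apply_moves([
  {"tx":-0.963,"ty":-0.029,"tz":0.063,"wx":0,"wy":0,"wz":0.0228},
  {"tx":-0.963,"ty":-0.029,"tz":0.063,"wx":0,"wy":0,"wz":0.0228},
  {"tx":-0.963,"ty":-0.029,"tz":0.063,"wx":0,"wy":0,"wz":0.0228},
  {"tx":-0.963,"ty":-0.029,"tz":0.063,"wx":0,"wy":0,"wz":0.0228},
  {"tx":-0.963,"ty":-0.029,"tz":0.063,"wx":0,"wy":0,"wz":0.0228},
  {"tx":-0.963,"ty":-0.029,"tz":0.063,"wx":0,"wy":0,"wz":0.0228},
  {"tx":-0.963,"ty":-0.029,"tz":0.063,"wx":0,"wy":0,"wz":0.0228},
  {"tx":-0.963,"ty":-0.029,"tz":0.063,"wx":0,"wy":0,"wz":0.0228},
  {"tx":-0.963,"ty":-0.029,"tz":0.063,"wx":0,"wy":0,"wz":0.0228},
  {"tx":-0.963,"ty":-0.029,"tz":0.063,"wx":0,"wy":0,"wz":0.0228},
  {"tx":-0.963,"ty":-0.029,"tz":0.063,"wx":0,"wy":0,"wz":0.0228},
  {"tx":-0.963,"ty":-0.029,"tz":0.063,"wx":0,"wy":0,"wz":0.0228},
  {"tx":-0.963,"ty":-0.029,"tz":0.063,"wx":0,"wy":0,"wz":0.0228},
  {"tx":-0.963,"ty":-0.029,"tz":0.063,"wx":0,"wy":0,"wz":0.0228},
  {"tx":-0.963,"ty":-0.029,"tz":0.063,"wx":0,"wy":0,"wz":0.0228},
  {"tx":-0.963,"ty":-0.029,"tz":0.063,"wx":0,"wy":0,"wz":0.0228},
  {"tx":-0.963,"ty":-0.029,"tz":0.063,"wx":0,"wy":0,"wz":0.0228},
  {"tx":-0.963,"ty":-0.029,"tz":0.063,"wx":0,"wy":0,"wz":0.0228},
  {"tx":0,"ty":0,"tz":0,"wx":0,"wy":0,"wz":0},
], claw=1)

```text
t: 2.6
tool_pos: [0.4549, -0.0881, 0.1605]
orientation: [-2.54, -1.848, 0.001]
wrist_force: [-0.3, 0.3, -0.0]
gripper_width: 1.003
grasp_force: 0.0
```

```bash
python3 - <<'E'
from h import *; grab('wrist','w1.png')
E
python3 go.py .458 -.086 .029 72.2
```

```text
t 2.65 p [ 0.4553 -0.0869  0.1606] yaw 72.2 tilt [-0.0006  0.0006] F [-0.5  0.7  0.1] w 1.0 g 0.0
ARC 4 x tx 0.011 ty 0.014 tz 0.823 wz -0.0000
turn 1 x wz -0.0000 ; shift 4 x [0.011 0.014 0.823] total [0.043 0.058 3.291]
```

View pics/w1.png

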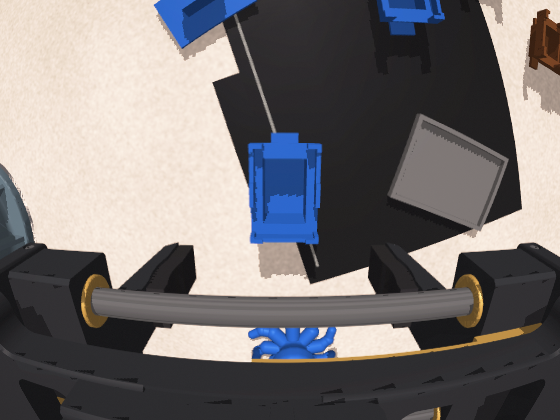

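The wrist view shows the deep bin at (285,195) with its front foot up at (285,140), along tool +x, and the dock at (448,172). I'll cross-check both by casting rays.

```bash
cat > wr.py <<'E'
from h import *
from scipy.spatial.transform import Rotation as Ro
def wray(uv,zs):
    w=np.load('/tmp/wrist.npz'); i=arm.camera_info('wrist'); K=i['camera_matrix']; M=i['mount']
    R=Ro.from_rotvec(w['o']).as_matrix(); out=[]
    for (u,v),z in zip(uv,np.broadcast_to(zs,len(uv))):
        a,b=(u-K[0,2]),(v-K[1,2]); r=np.hypot(a,b); th=r/K[0,0]
        c=np.array([np.sin(th)*a/r,-np.sin(th)*b/r,-np.cos(th)])
        o=R@M[:3,3]+w['tp']; d=R@M[:3,:3]@c; out.append(o+d*((z-o[2])/d[2]))
    return np.array(out)
E
python3 - <<'E'
from wr import *
X=wray([(419,114),(508,158),(483,231),(388,195)],.011)[:,:2]
print('dock',X.round(4),X.mean(0),[np.linalg.norm(X[k]-X[k-1]).round(4) for k in range(4)])
d=X[0]+X[3]-X[1]-X[2]; print(np.degrees(np.arctan2(d[1],d[0])))
Y=wray([(249,143),(321,143),(319,241),(250,241)],.056)[:,:2]
print('deep',Y.round(4),Y.mean(0),[np.linalg.norm(Y[k]-Y[k-1]).round(4) for k in range(4)])
E
```

```text
dock [[ 0.619  -0.0556]
 [ 0.7286 -0.1336]
 [ 0.6767 -0.2137]
 [ 0.5622 -0.1305]] [ 0.64662098 -0.13334161] [np.float64(0.094), np.float64(0.1345), np.float64(0.0955), np.float64(0.1415)]
144.2856117314075
deep [[ 0.4437 -0.0327]
 [ 0.5035 -0.052 ]
 [ 0.4761 -0.1387]
 [ 0.4146 -0.1188]] [ 0.45946921 -0.08555761] [np.float64(0.0909), np.float64(0.0628), np.float64(0.091), np.float64(0.0647)]
```

apply_moves([
  {"tx":0.05,"ty":0.08,"tz":0.6,"wx":0,"wy":0,"wz":0},
  {"tx":0,"ty":0,"tz":0.8,"wx":0,"wy":0,"wz":0},
  {"tx":0,"ty":0,"tz":0.8,"wx":0,"wy":0,"wz":0},
  {"tx":0,"ty":0,"tz":0.6,"wx":0,"wy":0,"wz":0},
  {"tx":0,"ty":0,"tz":0.465,"wx":0,"wy":0,"wz":0},
  {"tx":0,"ty":0,"tz":0,"wx":0,"wy":0,"wz":0},
], claw=1)

```text
t: 3.4
tool_pos: [0.4582, -0.0837, 0.029]
orientation: [-2.532, -1.854, 0.002]
wrist_force: [-0.4, 0.2, 0.1]
gripper_width: 1.0
grasp_force: 0.0
```

apply_moves([
  {"tx":0,"ty":0,"tz":0,"wx":0,"wy":0,"wz":0},
  {"tx":0,"ty":0,"tz":0,"wx":0,"wy":0,"wz":0},
  {"tx":0,"ty":0,"tz":0,"wx":0,"wy":0,"wz":0},
  {"tx":0,"ty":0,"tz":0,"wx":0,"wy":0,"wz":0},
  {"tx":0,"ty":0,"tz":0,"wx":0,"wy":0,"wz":0},
  {"tx":0,"ty":0,"tz":0,"wx":0,"wy":0,"wz":0},
], claw=-1)

```text
t: 4.15
tool_pos: [0.4594, -0.0856, 0.0304]
orientation: [2.537, 1.853, -0.0]
wrist_force: [-0.7, 0.3, 1.1]
gripper_width: 0.345
grasp_force: 0.0
```

```bash
python3 go.py .650 -.138 .10 143.2
```

```text
t 4.15 p [ 0.4594 -0.0856  0.0304] yaw 72.3 tilt [ 0. -0.] F [-0.7  0.3  1.1] w 0.345 g 0.0
ARC 8 x tx -0.316 ty 0.578 tz -0.218 wz -0.0492
turn 8 x wz -0.0492 ; shift 6 x [-0.767  0.301 -0.29 ] total [-4.602  1.805 -1.74 ]
```

Run:
```python
from h import *
a,_,_=grab('wrist'); b,_,s=grab('side'); c,_,_=grab('top')
cr=cv2.resize(b[190:310,180:340],(560,420),interpolation=cv2.INTER_CUBIC)
cv2.imwrite('pics/c1.png',np.vstack([np.hstack([cv2.resize(a,(400,300)),cv2.resize(cr,(400,300))]),np.hstack([cv2.resize(c[220:310,250:370],(400,300)),np.zeros((300,400,3),np.uint8)])])[:,:,::-1])
print(s['gripper_width'],s['grasp_force'])
```

```text
0.29578177015601165 0.0
```

View pics/c1.png

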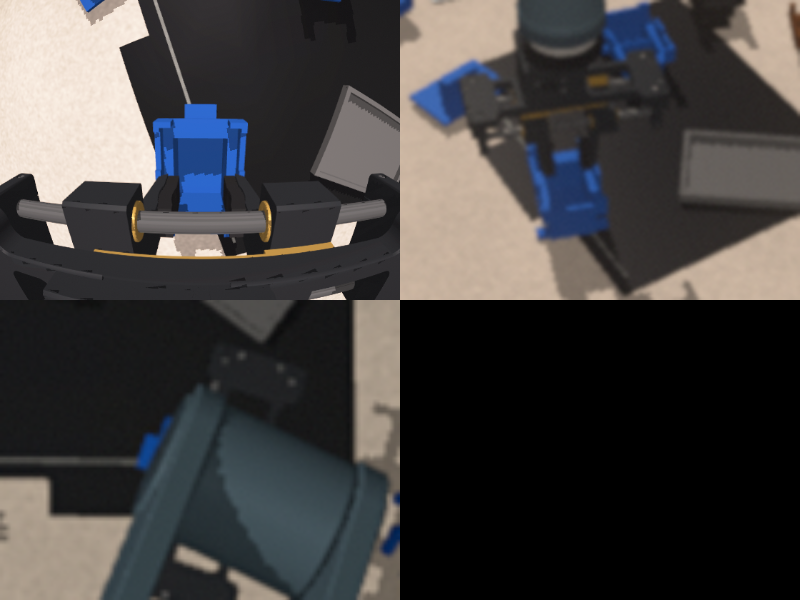

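apply_moves([
  {"tx":0,"ty":0,"tz":0,"wx":0,"wy":0,"wz":0},
  {"tx":0,"ty":0,"tz":0,"wx":0,"wy":0,"wz":0},
  {"tx":0,"ty":0,"tz":0,"wx":0,"wy":0,"wz":0},
], claw=-1)

```text
t: 4.68
tool_pos: [0.4594, -0.0855, 0.0303]
orientation: [-2.537, -1.853, 0.0]
wrist_force: [-0.1, 0.6, 0.1]
gripper_width: 0.001
grasp_force: 0.0
```

Run:
```python
from h import *
a,_,_=grab('wrist'); b,_,s=grab('side')
cr=b[190:310,180:340]
cv2.imwrite('pics/c2.png',np.hstack([cv2.resize(a[100:400,130:430],(400,400)),cv2.resize(cr[20:100,40:120],(400,400),interpolation=cv2.INTER_CUBIC)])[:,:,::-1])
print(s['gripper_width'],s['grasp_force'])
```

```text
0.004741180976544233 0.0
```

View pics/c2.png

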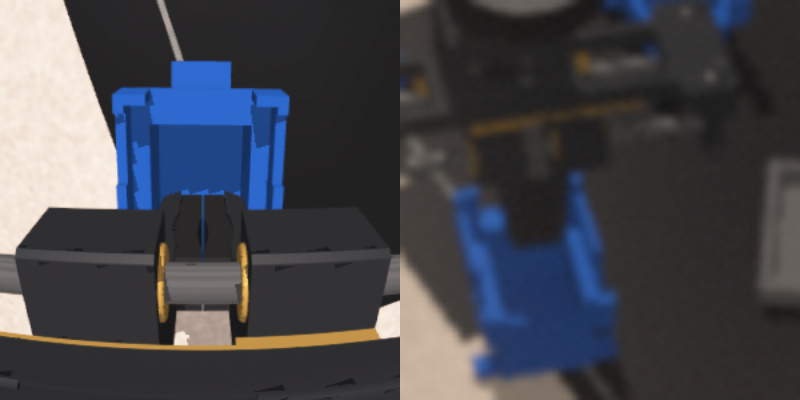

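Run:
```python
from h import *
z=np.load('/tmp/side.npz'); i=arm.camera_info('side'); K=i['camera_matrix']; T=np.linalg.inv(i['world_from_camera'])
def pr(p): c=T[:3,:3]@np.array(p)+T[:3,3]; return K[0,2]+K[0,0]*c[0]/-c[2], K[1,2]-K[1,1]*c[1]/-c[2]
P=cloud('side',z['d'])
print('tcp px',np.round(pr([.4594,-.0855,.0303]),1))
f=np.array([np.cos(np.radians(72.3)),np.sin(np.radians(72.3)),0]); y=np.array([-f[1],f[0],0])
for a,b in[(46,32),(46,-32),(-46,-32),(-46,32)]: print('rim',np.round(pr(np.array([.4594,-.0855,.056])+f*a/1000+y*b/1000),1))
im=z['im'].astype(int)
for v in range(225,262,3): print(v,[(u,P[v,u].round(3).tolist(),im[v,u].tolist()) for u in (247,)])
s=arm.read_state(); print(s['joint_pos'].round(3))
hs=cv2.cvtColor(z['im'],cv2.COLOR_RGB2HSV); m=cv2.inRange(hs,(105,120,40),(125,255,255))>0; w=np.zeros_like(m); w[235:290,225:275]=1; m&=w
q=P[m]; print('rim pts z',np.percentile(q[:,2],[1,50,90,99])); r=q[abs(q[:,2]-.056)<.006]; print(cv2.minAreaRect((r[:,:2]*1000).astype(np.float32)))
```

```text
tcp px [246.8 265.4]
rim [230.5 247.5]
rim [255.4 243.6]
rim [263.3 269.2]
rim [237.  273.6]
225 [(247, [0.455, -0.102, 0.179], [36, 35, 35])]
228 [(247, [0.452, -0.108, 0.175], [34, 34, 33])]
231 [(247, [0.453, -0.104, 0.163], [37, 35, 34])]
234 [(247, [0.453, -0.104, 0.153], [67, 57, 44])]
237 [(247, [0.526, 0.035, 0.0], [54, 50, 49])]
240 [(247, [0.449, -0.111, 0.142], [56, 54, 52])]
243 [(247, [0.463, -0.085, 0.105], [56, 51, 51])]
246 [(247, [0.458, -0.092, 0.103], [38, 35, 34])]
249 [(247, [0.461, -0.088, 0.088], [36, 33, 32])]
252 [(247, [0.46, -0.087, 0.078], [34, 31, 31])]
255 [(247, [0.457, -0.093, 0.074], [34, 31, 31])]
258 [(247, [0.456, -0.094, 0.065], [36, 38, 51])]
261 [(247, [0.475, -0.057, 0.013], [33, 55, 100])]
[-0.439  0.193  2.    -0.     0.949 -0.13 ]
rim pts z [-0.00144562  0.03692242  0.05283225  0.09763298]
((457.7028503417969, -87.41006469726562), (98.54825592041016, 63.81967544555664), 70.98393249511719)
```

The wrist and side views show the fingers shut above the bin, so the real fingertips seem to end short of the reported TCP. I'll measure that offset with the wrist depth.

Run:
```python
from h import *
w=np.load('/tmp/wrist.npz'); i=arm.camera_info('wrist'); K=i['camera_matrix']; M=i['mount']; d=w['d']
v,u=np.mgrid[:420,:560]; a=u-K[0,2]; b=v-K[1,2]; r=np.hypot(a,b)+1e-9; th=r/K[0,0]; t=np.tan(th)
p=np.stack([t*a/r*d,-t*b/r*d,-d],-1)@M[:3,:3].T+M[:3,3]
for vv in range(226,330,8): print(vv,[p[vv,uu].round(3).tolist() for uu in (262,276,290)], w['im'][vv,276])
dark=(w['im'].max(2)<75)&(np.abs(p[...,1])<.03)&(abs(p[...,0])<.03)&(d>0)
print(np.percentile(p[dark][:,2],[50,90,97,99,99.8]), dark.sum())
```

```text
226 [[-0.0, -0.012, 0.025], [-0.0, -0.003, 0.025], [-0.001, 0.006, 0.026]] [ 31  69 135]
234 [[-0.006, -0.012, 0.025], [-0.006, -0.003, 0.026], [-0.006, 0.006, 0.027]] [ 31  69 136]
242 [[-0.012, -0.013, 0.025], [-0.012, -0.003, 0.027], [-0.012, 0.006, 0.027]] [ 31  69 134]
250 [[0.011, -0.008, -0.042], [0.009, -0.002, -0.039], [0.009, 0.005, -0.038]] [44 41 41]
258 [[0.011, -0.008, -0.051], [0.01, -0.002, -0.049], [0.009, 0.004, -0.048]] [43 40 41]
266 [[0.009, -0.007, -0.056], [0.01, -0.002, -0.058], [0.009, 0.004, -0.056]] [43 40 42]
274 [[0.009, -0.007, -0.063], [0.009, -0.001, -0.063], [0.009, 0.004, -0.063]] [42 40 41]
282 [[0.009, -0.007, -0.07], [0.009, -0.001, -0.07], [0.009, 0.004, -0.07]] [44 41 42]
290 [[0.009, -0.006, -0.077], [0.009, -0.001, -0.077], [0.009, 0.004, -0.076]] [44 40 42]
298 [[0.027, -0.004, -0.112], [0.027, -0.001, -0.111], [0.027, 0.003, -0.111]] [72 69 69]
306 [[0.026, -0.004, -0.114], [0.026, -0.001, -0.113], [0.026, 0.003, -0.114]] [119 113 113]
314 [[0.025, -0.004, -0.115], [0.024, -0.001, -0.115], [0.025, 0.003, -0.115]] [121 116 117]
322 [[0.022, -0.004, -0.114], [0.023, -0.001, -0.116], [0.023, 0.003, -0.116]] [100  96  95]
[-0.1226899  -0.07638099 -0.04894403 -0.04024746 -0.03537454] 23955
```

The real fingertips sit about 36 mm behind the reported TCP: tool z is −0.036 at the tip, and the side depth agrees. I'll correct all heights by 36 mm, so TCP = tip z − 0.036, then reopen and go lower.

apply_moves([
  {"tx":0,"ty":0,"tz":-0.4,"wx":0,"wy":0,"wz":0},
  {"tx":0,"ty":0,"tz":0,"wx":0,"wy":0,"wz":0},
  {"tx":0,"ty":0,"tz":0,"wx":0,"wy":0,"wz":0},
  {"tx":0,"ty":0,"tz":0,"wx":0,"wy":0,"wz":0},
  {"tx":0,"ty":0,"tz":0,"wx":0,"wy":0,"wz":0},
  {"tx":0,"ty":0,"tz":0,"wx":0,"wy":0,"wz":0},
  {"tx":0,"ty":0,"tz":0,"wx":0,"wy":0,"wz":0},
  {"tx":0,"ty":0,"tz":0,"wx":0,"wy":0,"wz":0},
  {"tx":0,"ty":0,"tz":0,"wx":0,"wy":0,"wz":0},
  {"tx":0,"ty":0,"tz":0,"wx":0,"wy":0,"wz":0},
  {"tx":0,"ty":0,"tz":0.3,"wx":0,"wy":0,"wz":0},
  {"tx":0,"ty":0,"tz":0.4,"wx":0,"wy":0,"wz":0},
  {"tx":0,"ty":0,"tz":0.35,"wx":0,"wy":0,"wz":0},
  {"tx":0,"ty":0,"tz":0.25,"wx":0,"wy":0,"wz":0},
  {"tx":0,"ty":0,"tz":0,"wx":0,"wy":0,"wz":0},
], claw=1)

```text
t: 6.65
tool_pos: [0.4585, -0.0851, -0.0068]
orientation: [-2.535, -1.852, 0.002]
wrist_force: [-0.0, -0.9, 0.6]
gripper_width: 0.998
grasp_force: 0.0
```

apply_moves([
  {"tx":0,"ty":0,"tz":0,"wx":0,"wy":0,"wz":0},
  {"tx":0,"ty":0,"tz":0,"wx":0,"wy":0,"wz":0},
  {"tx":0,"ty":0,"tz":0,"wx":0,"wy":0,"wz":0},
  {"tx":0,"ty":0,"tz":0,"wx":0,"wy":0,"wz":0},
  {"tx":0,"ty":0,"tz":0,"wx":0,"wy":0,"wz":0},
  {"tx":0,"ty":0,"tz":0,"wx":0,"wy":0,"wz":0},
], claw=-1)

```text
t: 7.4
tool_pos: [0.4596, -0.0856, -0.0052]
orientation: [2.536, 1.853, 0.0]
wrist_force: [-1.4, 1.4, 5.8]
gripper_width: 0.722
grasp_force: 30.0
```

```bash
python3 go.py .650 -.138 .06 143.2
```

```text
t 7.4 p [ 0.4596 -0.0856 -0.0052] yaw 72.31 tilt [ 0.0005 -0.0003] F [-1.4  1.4  5.8] w 0.722 g 30.0
ARC 8 x tx -0.316 ty 0.577 tz -0.204 wz -0.0492
turn 8 x wz -0.0492 ; shift 6 x [-0.766  0.3   -0.272] total [-4.595  1.803 -1.63 ]
```

apply_moves([
  {"tx":0,"ty":0,"tz":-0.4,"wx":0,"wy":0,"wz":0},
  {"tx":0,"ty":0,"tz":-0.7,"wx":0,"wy":0,"wz":0},
  {"tx":0,"ty":0,"tz":-0.53,"wx":0,"wy":0,"wz":0},
  {"tx":-0.211,"ty":0.385,"tz":0,"wx":0,"wy":0,"wz":-0.0328},
  {"tx":-0.211,"ty":0.385,"tz":0,"wx":0,"wy":0,"wz":-0.0328},
  {"tx":-0.211,"ty":0.385,"tz":0,"wx":0,"wy":0,"wz":-0.0328},
  {"tx":-0.211,"ty":0.385,"tz":0,"wx":0,"wy":0,"wz":-0.0328},
  {"tx":-0.211,"ty":0.385,"tz":0,"wx":0,"wy":0,"wz":-0.0328},
  {"tx":-0.211,"ty":0.385,"tz":0,"wx":0,"wy":0,"wz":-0.0328},
  {"tx":-0.211,"ty":0.385,"tz":0,"wx":0,"wy":0,"wz":-0.0328},
  {"tx":-0.211,"ty":0.385,"tz":0,"wx":0,"wy":0,"wz":-0.0328},
  {"tx":-0.211,"ty":0.385,"tz":0,"wx":0,"wy":0,"wz":-0.0328},
  {"tx":-0.211,"ty":0.385,"tz":0,"wx":0,"wy":0,"wz":-0.0328},
  {"tx":-0.211,"ty":0.385,"tz":0,"wx":0,"wy":0,"wz":-0.0328},
  {"tx":-0.211,"ty":0.385,"tz":0,"wx":0,"wy":0,"wz":-0.0328},
  {"tx":0,"ty":0,"tz":0,"wx":0,"wy":0,"wz":0},
], claw=-1)

```text
t: 9.4
tool_pos: [0.6519, -0.1328, 0.0601]
orientation: [0.993, 2.98, 0.0]
wrist_force: [-0.2, -0.5, -1.5]
gripper_width: 0.723
grasp_force: 30.0
```

```bash
python3 - <<'E'
from h import *
a,_,_=grab('wrist','w2.png')
E
python3 go.py .650 -.138 0 143.2
```

```text
t 9.45 p [ 0.651  -0.1329  0.0598] yaw 143.07 tilt [-0.0003 -0.    ] F [-0.4 -0.4 -1.6] w 0.721 g 30.0
ARC 2 x tx -0.028 ty -0.058 tz 0.748 wz -0.0004
turn 1 x wz -0.0007 ; shift 2 x [-0.027 -0.058  0.748] total [-0.055 -0.117  1.496]
```

View pics/w2.png

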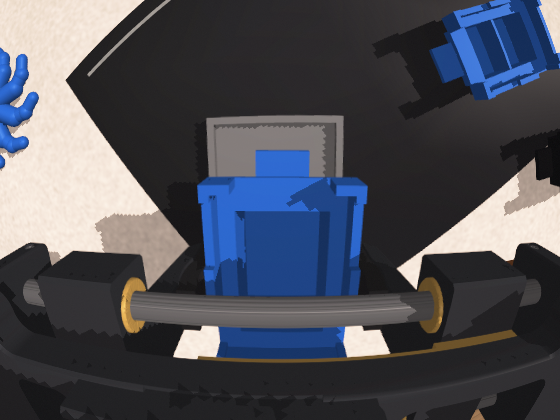

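The wrist view shows the deep bin held over the dock, front up, with the dock's far corners at (207,118) and (343,116). Next I cast those corners to fine-align.

Run:
```python
from wr import *
X=wray([(206,118),(344,116)],.011)[:,:2]; print(X)
e=X[1]-X[0]; print(np.linalg.norm(e),'yaw of dock x',np.degrees(np.arctan2(e[1],e[0]))+90)
a=np.radians(np.degrees(np.arctan2(e[1],e[0]))+90); print('centre',X.mean(0)-.067*np.array([np.cos(a),np.sin(a)]))
```

```text
[[ 0.56351332 -0.1328384 ]
 [ 0.62097005 -0.05446315]]
0.09718001896940127 yaw of dock x 143.75493493894388
centre [ 0.64627689 -0.13326387]
```

apply_moves([
  {"tx":-0.06,"ty":-0.08,"tz":0.3,"wx":0,"wy":0,"wz":-0.002},
  {"tx":0,"ty":0,"tz":0.5,"wx":0,"wy":0,"wz":0},
  {"tx":0,"ty":0,"tz":0.4,"wx":0,"wy":0,"wz":0},
  {"tx":0,"ty":0,"tz":0.2,"wx":0,"wy":0,"wz":0},
  {"tx":0,"ty":0,"tz":0.1,"wx":0,"wy":0,"wz":0},
  {"tx":0,"ty":0,"tz":0,"wx":0,"wy":0,"wz":0},
  {"tx":0,"ty":0,"tz":0,"wx":0,"wy":0,"wz":0},
], claw=-1)

```text
t: 10.32
tool_pos: [0.6517, -0.1373, 0.0]
orientation: [0.983, 2.983, -0.0]
wrist_force: [-0.1, -0.3, -1.5]
gripper_width: 0.719
grasp_force: 30.0
```

```bash
python3 go.py .651 -.137 -.001 143.5
```

```text
t 10.32 p [ 0.6517 -0.1373  0.    ] yaw 143.52 tilt [ 0.0011 -0.0004] F [-0.1 -0.3 -1.5] w 0.719 g 30.0
ARC 1 x tx 0.019 ty -0.005 tz 0.026 wz 0.0001
turn 1 x wz 0.0001 ; shift 1 x [ 0.019 -0.005  0.026] total [ 0.019 -0.005  0.026]
```

apply_moves([
  {"tx":0,"ty":0,"tz":0.03,"wx":0,"wy":0,"wz":0},
  {"tx":0,"ty":0,"tz":0,"wx":0,"wy":0,"wz":0},
], claw=-1)

```text
t: 10.58
tool_pos: [0.6516, -0.1373, -0.0011]
orientation: [0.983, 2.983, -0.0]
wrist_force: [-0.2, 0.1, 0.9]
gripper_width: 0.721
grasp_force: 30.0
```

apply_moves([
  {"tx":0,"ty":0,"tz":0,"wx":0,"wy":0,"wz":0},
  {"tx":0,"ty":0,"tz":0,"wx":0,"wy":0,"wz":0},
  {"tx":0,"ty":0,"tz":0,"wx":0,"wy":0,"wz":0},
  {"tx":0,"ty":0,"tz":0,"wx":0,"wy":0,"wz":0},
  {"tx":0,"ty":0,"tz":-0.4,"wx":0,"wy":0,"wz":0},
  {"tx":0,"ty":0,"tz":-0.8,"wx":0,"wy":0,"wz":0},
  {"tx":0,"ty":0,"tz":-0.8,"wx":0,"wy":0,"wz":0},
  {"tx":0,"ty":0,"tz":-0.5,"wx":0,"wy":0,"wz":0},
  {"tx":0,"ty":0,"tz":0,"wx":0,"wy":0,"wz":0},
], claw=1)

```text
t: 11.7
tool_pos: [0.6526, -0.1377, 0.1009]
orientation: [0.982, 2.98, -0.0]
wrist_force: [1.4, 0.3, 0.1]
gripper_width: 0.998
grasp_force: 0.0
```

```bash
sed -i 's/^K=0/K=1/' go.py; python3 go.py .641 .086 .10 78.9
```

```text
t 11.7 p [ 0.6526 -0.1377  0.1009] yaw 143.52 tilt [ 0.004  -0.0016] F [1.4 0.3 0.1] w 0.998 g 0.0
ARC 7 x tx 0.819 ty 0.198 tz 0.003 wz 0.0513
turn 7 x wz 0.0513 ; shift 7 x [ 0.776 -0.195  0.003] total [ 5.431 -1.362  0.023]
```

apply_moves([
  {"tx":0.819,"ty":0.198,"tz":0,"wx":0,"wy":0,"wz":0.0513},
  {"tx":0.819,"ty":0.198,"tz":0,"wx":0,"wy":0,"wz":0.0513},
  {"tx":0.819,"ty":0.198,"tz":0,"wx":0,"wy":0,"wz":0.0513},
  {"tx":0.819,"ty":0.198,"tz":0,"wx":0,"wy":0,"wz":0.0513},
  {"tx":0.819,"ty":0.198,"tz":0,"wx":0,"wy":0,"wz":0.0513},
  {"tx":0.819,"ty":0.198,"tz":0,"wx":0,"wy":0,"wz":0.0513},
  {"tx":0.819,"ty":0.198,"tz":0,"wx":0,"wy":0,"wz":0.0513},
  {"tx":0,"ty":0,"tz":0,"wx":0,"wy":0,"wz":0},
  {"tx":0,"ty":0,"tz":0,"wx":0,"wy":0,"wz":0},
], claw=1)

```text
t: 12.82
tool_pos: [0.6029, 0.0813, 0.0972]
orientation: [-2.423, -1.998, 0.003]
wrist_force: [0.4, -0.3, -0.1]
gripper_width: 1.003
grasp_force: 0.0
```

```bash
python3 - <<'E'
from h import *
a,_,_=grab('wrist'); b,d,_=grab('top'); c,_,_=grab('side')
cr=lambda im,u,v,r=45: cv2.resize(im[v-r:v+r,u-r:u+r],(300,300),interpolation=cv2.INTER_CUBIC)
cv2.imwrite('pics/c3.png',np.hstack([cv2.resize(a,(400,300)),cr(c,310,250)])[:,:,::-1])
P=cloud('top',d); hs=cv2.cvtColor(b,cv2.COLOR_RGB2HSV); m=cv2.inRange(hs,(105,120,40),(125,255,255))>0
w=np.zeros_like(m); w[170:240,290:370]=1; m&=w
q=P[m&(abs(P[...,2]-.060)<.007)]; print(len(q),cv2.minAreaRect((q[:,:2]*1000).astype(np.float32)),np.median(q[:,2]))
E
python3 go.py .641 .086 -.016 78.9
```

```text
113 ((653.0512084960938, -137.80490112304688), (62.97998046875, 92.40302276611328), 53.23135757446289) 0.05929363349279826
t 12.97 p [0.6034 0.0806 0.0979] yaw 78.87 tilt [-0.0008 -0.0001] F [-0.4 -0.1  0.2] w 0.999 g 0.0
ARC 4 x tx 0.078 ty 0.224 tz 0.712 wz -0.0000
turn 1 x wz -0.0002 ; shift 4 x [0.078 0.224 0.712] total [0.314 0.895 2.847]
```

View pics/c3.png

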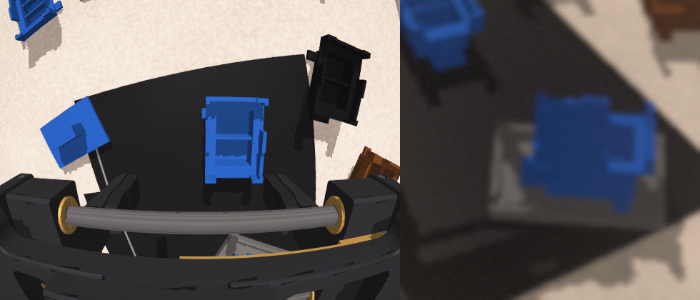

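Deep bin seated: rim at z≈0.059, centre (0.653,−0.138), yaw 143.2. The wrist view shows the middle bin at (327,195) in full-frame pixels, and I'll refine its pose from the wrist depth.

```bash
sed -i 's/^K=1/K=0/' go.py
cat >> wr.py <<'E'
def wcloud():
    w=np.load('/tmp/wrist.npz'); i=arm.camera_info('wrist'); K=i['camera_matrix']; M=i['mount']; d=w['d']
    v,u=np.mgrid[:420,:560]; a=u-K[0,2]; b=v-K[1,2]; r=np.hypot(a,b)+1e-9; t=np.tan(r/K[0,0])
    p=np.stack([t*a/r*d,-t*b/r*d,-d],-1)@M[:3,:3].T+M[:3,3]
    return w['im'],p@Ro.from_rotvec(w['o']).as_matrix().T+w['tp']
def rim(h,xy,tol=.006,rad=.075):
    im,P=wcloud(); m=cv2.inRange(cv2.cvtColor(im,cv2.COLOR_RGB2HSV),(105,120,40),(125,255,255))>0
    m&=(np.abs(P[...,2]-h)<tol)&(np.hypot(P[...,0]-xy[0],P[...,1]-xy[1])<rad)
    q=P[m]; print(len(q),np.median(q[:,2]).round(4),cv2.minAreaRect((q[:,:2]*1000).astype(np.float32)))
E
python3 -c "
from wr import *
rim(.044,(.641,.086))"
```

```text
1643 0.0426 ((641.3993530273438, 85.50837707519531), (92.86273956298828, 64.6020278930664), 78.38021850585938)
```

apply_moves([
  {"tx":0.15,"ty":0.45,"tz":0,"wx":0,"wy":0,"wz":0.001},
  {"tx":0.154,"ty":0.458,"tz":0,"wx":0,"wy":0,"wz":0},
  {"tx":0,"ty":0,"tz":0.5,"wx":0,"wy":0,"wz":0},
  {"tx":0,"ty":0,"tz":0.8,"wx":0,"wy":0,"wz":0},
  {"tx":0,"ty":0,"tz":0.8,"wx":0,"wy":0,"wz":0},
  {"tx":0,"ty":0,"tz":0.5,"wx":0,"wy":0,"wz":0},
  {"tx":0,"ty":0,"tz":0.27,"wx":0,"wy":0,"wz":0},
  {"tx":0,"ty":0,"tz":0,"wx":0,"wy":0,"wz":0},
], claw=1)

```text
t: 13.98
tool_pos: [0.6413, 0.0864, -0.0171]
orientation: [-2.429, -1.991, 0.001]
wrist_force: [-0.8, 0.4, 0.9]
gripper_width: 0.997
grasp_force: 0.0
```

apply_moves([
  {"tx":0,"ty":0,"tz":0,"wx":0,"wy":0,"wz":0},
  {"tx":0,"ty":0,"tz":0,"wx":0,"wy":0,"wz":0},
  {"tx":0,"ty":0,"tz":0,"wx":0,"wy":0,"wz":0},
  {"tx":0,"ty":0,"tz":0,"wx":0,"wy":0,"wz":0},
  {"tx":0,"ty":0,"tz":0,"wx":0,"wy":0,"wz":0},
  {"tx":0,"ty":0,"tz":0,"wx":0,"wy":0,"wz":0},
], claw=-1)

```text
t: 14.72
tool_pos: [0.6423, 0.0865, -0.0155]
orientation: [2.429, 1.991, 0.001]
wrist_force: [-1.6, 0.3, 5.9]
gripper_width: 0.721
grasp_force: 30.0
```

```bash
python3 go.py .653 -.138 .08 143.3
```

```text
t 14.72 p [ 0.6423  0.0865 -0.0155] yaw 78.7 tilt [ 0.0011 -0.    ] F [-1.6  0.3  5.9] w 0.721 g 30.0
ARC 7 x tx -0.822 ty -0.200 tz -0.341 wz -0.0513
turn 7 x wz -0.0513 ; shift 5 x [-0.714 -0.868 -0.477] total [-3.568 -4.342 -2.387]
```

apply_moves([
  {"tx":0,"ty":0,"tz":-0.4,"wx":0,"wy":0,"wz":0},
  {"tx":0,"ty":0,"tz":-0.8,"wx":0,"wy":0,"wz":0},
  {"tx":0,"ty":0,"tz":-0.8,"wx":0,"wy":0,"wz":0},
  {"tx":0,"ty":0,"tz":-0.4,"wx":0,"wy":0,"wz":0},
  {"tx":-0.575,"ty":-0.14,"tz":0,"wx":0,"wy":0,"wz":-0.0359},
  {"tx":-0.575,"ty":-0.14,"tz":0,"wx":0,"wy":0,"wz":-0.0359},
  {"tx":-0.575,"ty":-0.14,"tz":0,"wx":0,"wy":0,"wz":-0.0359},
  {"tx":-0.575,"ty":-0.14,"tz":0,"wx":0,"wy":0,"wz":-0.0359},
  {"tx":-0.575,"ty":-0.14,"tz":0,"wx":0,"wy":0,"wz":-0.0359},
  {"tx":-0.575,"ty":-0.14,"tz":0,"wx":0,"wy":0,"wz":-0.0359},
  {"tx":-0.575,"ty":-0.14,"tz":0,"wx":0,"wy":0,"wz":-0.0359},
  {"tx":-0.575,"ty":-0.14,"tz":0,"wx":0,"wy":0,"wz":-0.0359},
  {"tx":-0.575,"ty":-0.14,"tz":0,"wx":0,"wy":0,"wz":-0.0359},
  {"tx":-0.575,"ty":-0.14,"tz":0,"wx":0,"wy":0,"wz":-0.0359},
  {"tx":0,"ty":0,"tz":0,"wx":0,"wy":0,"wz":0},
  {"tx":0,"ty":0,"tz":0,"wx":0,"wy":0,"wz":0},
], claw=-1)

```text
t: 16.73
tool_pos: [0.657, -0.1366, 0.079]
orientation: [-0.991, -2.98, -0.001]
wrist_force: [-0.0, 0.5, -1.3]
gripper_width: 0.722
grasp_force: 30.0
```

```bash
python3 go.py .653 -.138 .041 143.3; python3 -c "
from wr import *
grab('wrist')
s=arm.read_state(); rim(s['tool_pos'][2]+.0155+.044,s['tool_pos'])"
```

```text
t 16.73 p [ 0.657  -0.1366  0.079 ] yaw 143.21 tilt [-0.0014  0.0008] F [-0.   0.5 -1.3] w 0.722 g 30.0
ARC 2 x tx 0.030 ty -0.044 tz 0.475 wz -0.0002
turn 1 x wz -0.0005 ; shift 2 x [ 0.03  -0.044  0.475] total [ 0.059 -0.088  0.949]
3674 0.1362 ((657.4490966796875, -136.32989501953125), (66.38551330566406, 89.35535430908203), 53.02373123168945)
```

apply_moves([
  {"tx":0.06,"ty":-0.09,"tz":0,"wx":0,"wy":0,"wz":0},
  {"tx":0,"ty":0,"tz":0.3,"wx":0,"wy":0,"wz":0},
  {"tx":0,"ty":0,"tz":0.3,"wx":0,"wy":0,"wz":0},
  {"tx":0,"ty":0,"tz":0.15,"wx":0,"wy":0,"wz":0},
  {"tx":0,"ty":0,"tz":0.1,"wx":0,"wy":0,"wz":0},
  {"tx":0,"ty":0,"tz":0.08,"wx":0,"wy":0,"wz":0},
  {"tx":0,"ty":0,"tz":0,"wx":0,"wy":0,"wz":0},
  {"tx":0,"ty":0,"tz":0,"wx":0,"wy":0,"wz":0},
], claw=-1)

```text
t: 17.77
tool_pos: [0.654, -0.139, 0.0427]
orientation: [0.988, 2.981, -0.0]
wrist_force: [-0.6, 0.3, -2.0]
gripper_width: 0.718
grasp_force: 30.0
```

```bash
python3 go.py .653 -.138 .0405 143.3
```

```text
t 17.77 p [ 0.654  -0.139   0.0427] yaw 143.32 tilt [ 0.0006 -0.0002] F [-0.6  0.3 -2. ] w 0.718 g 30.0
ARC 1 x tx 0.034 ty 0.004 tz 0.055 wz 0.0001
turn 1 x wz 0.0001 ; shift 1 x [0.034 0.004 0.055] total [0.034 0.004 0.055]
```

apply_moves([
  {"tx":0.02,"ty":0,"tz":0.05,"wx":0,"wy":0,"wz":0},
  {"tx":0,"ty":0,"tz":0,"wx":0,"wy":0,"wz":0},
  {"tx":0,"ty":0,"tz":0,"wx":0,"wy":0,"wz":0},
], claw=-1)

```text
t: 18.15
tool_pos: [0.6533, -0.1384, 0.0405]
orientation: [0.988, 2.982, 0.0]
wrist_force: [-0.1, -0.3, -0.3]
gripper_width: 0.719
grasp_force: 30.0
```

apply_moves([
  {"tx":0,"ty":0,"tz":0,"wx":0,"wy":0,"wz":0},
  {"tx":0,"ty":0,"tz":0,"wx":0,"wy":0,"wz":0},
  {"tx":0,"ty":0,"tz":0,"wx":0,"wy":0,"wz":0},
  {"tx":0,"ty":0,"tz":0,"wx":0,"wy":0,"wz":0},
  {"tx":0,"ty":0,"tz":-0.4,"wx":0,"wy":0,"wz":0},
  {"tx":0,"ty":0,"tz":-0.8,"wx":0,"wy":0,"wz":0},
  {"tx":0,"ty":0,"tz":-0.8,"wx":0,"wy":0,"wz":0},
  {"tx":0,"ty":0,"tz":-0.5,"wx":0,"wy":0,"wz":0},
  {"tx":0,"ty":0,"tz":0,"wx":0,"wy":0,"wz":0},
], claw=1)

```text
t: 19.27
tool_pos: [0.6544, -0.1389, 0.1429]
orientation: [0.987, 2.978, -0.0]
wrist_force: [-0.2, -0.0, -0.4]
gripper_width: 0.998
grasp_force: 0.0
```

```bash
python3 go.py .414 .325 .10 101.9; python3 -c "
from wr import *
grab('wrist')
rim(.1,(.653,-.138))"
```

```text
t 19.27 p [ 0.6544 -0.1389  0.1429] yaw 143.32 tilt [ 0.004  -0.0016] F [-0.2 -0.  -0.4] w 0.998 g 0.0
ARC 14 x tx 0.947 ty 0.111 tz 0.077 wz 0.0164
turn 5 x wz 0.0460 ; shift 14 x [ 0.899 -0.249  0.077] total [12.587 -3.49   1.073]
1650 0.0986 ((654.9129028320312, -139.37982177734375), (64.20600891113281, 92.51366424560547), 53.597476959228516)
```

apply_moves([
  {"tx":0.947,"ty":0.111,"tz":0.04,"wx":0,"wy":0,"wz":0.0164},
  {"tx":0.947,"ty":0.111,"tz":0.04,"wx":0,"wy":0,"wz":0.0164},
  {"tx":0.947,"ty":0.111,"tz":0.04,"wx":0,"wy":0,"wz":0.0164},
  {"tx":0.947,"ty":0.111,"tz":0.04,"wx":0,"wy":0,"wz":0.0164},
  {"tx":0.947,"ty":0.111,"tz":0.04,"wx":0,"wy":0,"wz":0.0164},
  {"tx":0.947,"ty":0.111,"tz":0.04,"wx":0,"wy":0,"wz":0.0164},
  {"tx":0.947,"ty":0.111,"tz":0.04,"wx":0,"wy":0,"wz":0.0164},
  {"tx":0.947,"ty":0.111,"tz":0.04,"wx":0,"wy":0,"wz":0.0164},
  {"tx":0.947,"ty":0.111,"tz":0.04,"wx":0,"wy":0,"wz":0.0164},
  {"tx":0.947,"ty":0.111,"tz":0.04,"wx":0,"wy":0,"wz":0.0164},
  {"tx":0.947,"ty":0.111,"tz":0.04,"wx":0,"wy":0,"wz":0.0164},
  {"tx":0.947,"ty":0.111,"tz":0.04,"wx":0,"wy":0,"wz":0.0164},
  {"tx":0.947,"ty":0.111,"tz":0.04,"wx":0,"wy":0,"wz":0.0164},
  {"tx":0.947,"ty":0.111,"tz":0.04,"wx":0,"wy":0,"wz":0.0164},
  {"tx":0,"ty":0,"tz":0,"wx":0,"wy":0,"wz":0},
  {"tx":0,"ty":0,"tz":0,"wx":0,"wy":0,"wz":0},
], claw=1)

```text
t: 21.32
tool_pos: [0.4115, 0.3245, 0.1167]
orientation: [-1.975, -2.442, 0.004]
wrist_force: [-0.1, -0.5, -0.1]
gripper_width: 1.001
grasp_force: 0.0
```

```bash
python3 -c "
from wr import *
a,_,_=grab('wrist')
rim(.034,(.414,.325)); c,_,_=grab('side')
cr=lambda im,u,v,r=45: cv2.resize(im[v-r:v+r,u-r:u+r],(300,300),interpolation=cv2.INTER_CUBIC)
cv2.imwrite('pics/c4.png',np.hstack([cv2.resize(a,(400,300)),cr(c,315,235)])[:,:,::-1])"
python3 go.py .414 .325 -.027 101.9
```

```text
1218 0.0324 ((414.53546142578125, 326.3046875), (64.1477279663086, 91.88438415527344), 12.097685813903809)
t 21.43 p [0.4121 0.3242 0.1174] yaw 101.95 tilt [-0.001  -0.0008] F [-0.6 -0.4 -0.3] w 0.999 g 0.0
ARC 5 x tx 0.002 ty 0.010 tz 0.722 wz 0.0001
turn 1 x wz 0.0003 ; shift 5 x [0.002 0.01  0.722] total [0.01  0.05  3.609]
```

View pics/c4.png

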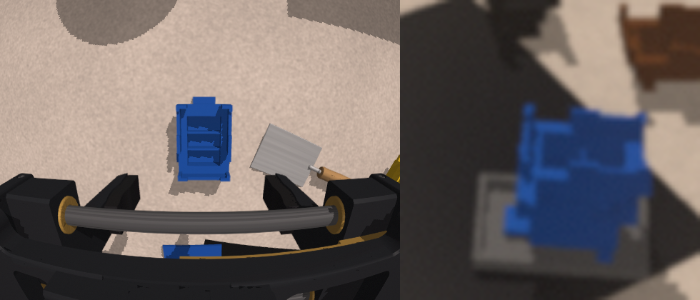

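The wrist view shows the shallow bin at (285,195) in full-frame pixels, front up. The scraper blade's near edge runs from (375,174) to (350,231), so I'll check the finger clearance there. The side crop shows the middle bin seated on the deep one.

```bash
python3 -c "
from wr import *
X=wray([(375,174),(366,196),(350,231),(362,240)],.002)[:,:2]-[.4145,.3263]
a=np.radians(102.0); f=np.array([[np.cos(a),np.sin(a)],[np.sin(a),-np.cos(a)]])
print((X@f.T*1000).round(1))"
```

```text
[[ 19.3  84.8]
 [ -2.1  77.2]
 [-37.1  63.6]
 [-46.6  76.5]]
```

apply_moves([
  {"tx":0.04,"ty":0.07,"tz":0.4,"wx":0,"wy":0,"wz":0},
  {"tx":0,"ty":0,"tz":0.8,"wx":0,"wy":0,"wz":0},
  {"tx":0,"ty":0,"tz":0.8,"wx":0,"wy":0,"wz":0},
  {"tx":0,"ty":0,"tz":0.8,"wx":0,"wy":0,"wz":0},
  {"tx":0,"ty":0,"tz":0.5,"wx":0,"wy":0,"wz":0},
  {"tx":0,"ty":0,"tz":0.3,"wx":0,"wy":0,"wz":0},
  {"tx":0,"ty":0,"tz":0,"wx":0,"wy":0,"wz":0},
], claw=1)

```text
t: 22.3
tool_pos: [0.4141, 0.3268, -0.0271]
orientation: [-1.977, -2.44, 0.003]
wrist_force: [0.4, -0.0, 0.5]
gripper_width: 1.001
grasp_force: 0.0
```

apply_moves([
  {"tx":0,"ty":0,"tz":0,"wx":0,"wy":0,"wz":0},
  {"tx":0,"ty":0,"tz":0,"wx":0,"wy":0,"wz":0},
  {"tx":0,"ty":0,"tz":0,"wx":0,"wy":0,"wz":0},
  {"tx":0,"ty":0,"tz":0,"wx":0,"wy":0,"wz":0},
  {"tx":0,"ty":0,"tz":0,"wx":0,"wy":0,"wz":0},
  {"tx":0,"ty":0,"tz":0,"wx":0,"wy":0,"wz":0},
], claw=-1)

```text
t: 23.05
tool_pos: [0.4152, 0.3278, -0.0253]
orientation: [1.977, 2.441, 0.002]
wrist_force: [-1.7, -0.1, 6.2]
gripper_width: 0.722
grasp_force: 30.0
```

```bash
python3 go.py .654 -.139 .11 143.3
```

```text
t 23.05 p [ 0.4152  0.3278 -0.0253] yaw 102.0 tilt [0.001  0.0004] F [-1.7 -0.1  6.2] w 0.722 g 30.0
ARC 14 x tx -0.954 ty -0.068 tz -0.242 wz -0.0164
turn 5 x wz -0.0459 ; shift 14 x [-0.84  -0.413 -0.242] total [-11.76   -5.788  -3.382]
```

apply_moves([
  {"tx":0,"ty":0,"tz":-0.6,"wx":0,"wy":0,"wz":0},
  {"tx":0,"ty":0,"tz":-0.95,"wx":0,"wy":0,"wz":0},
  {"tx":0,"ty":0,"tz":-0.95,"wx":0,"wy":0,"wz":0},
  {"tx":0,"ty":0,"tz":-0.88,"wx":0,"wy":0,"wz":0},
  {"tx":-0.835,"ty":-0.06,"tz":0,"wx":0,"wy":0,"wz":-0.0143},
  {"tx":-0.835,"ty":-0.06,"tz":0,"wx":0,"wy":0,"wz":-0.0143},
  {"tx":-0.835,"ty":-0.06,"tz":0,"wx":0,"wy":0,"wz":-0.0143},
  {"tx":-0.835,"ty":-0.06,"tz":0,"wx":0,"wy":0,"wz":-0.0143},
  {"tx":-0.835,"ty":-0.06,"tz":0,"wx":0,"wy":0,"wz":-0.0143},
  {"tx":-0.835,"ty":-0.06,"tz":0,"wx":0,"wy":0,"wz":-0.0143},
  {"tx":-0.835,"ty":-0.06,"tz":0,"wx":0,"wy":0,"wz":-0.0143},
  {"tx":-0.835,"ty":-0.06,"tz":0,"wx":0,"wy":0,"wz":-0.0143},
  {"tx":-0.835,"ty":-0.06,"tz":0,"wx":0,"wy":0,"wz":-0.0143},
  {"tx":-0.835,"ty":-0.06,"tz":0,"wx":0,"wy":0,"wz":-0.0143},
  {"tx":-0.835,"ty":-0.06,"tz":0,"wx":0,"wy":0,"wz":-0.0143},
  {"tx":-0.835,"ty":-0.06,"tz":0,"wx":0,"wy":0,"wz":-0.0143},
  {"tx":-0.835,"ty":-0.06,"tz":0,"wx":0,"wy":0,"wz":-0.0143},
  {"tx":-0.835,"ty":-0.06,"tz":0,"wx":0,"wy":0,"wz":-0.0143},
  {"tx":-0.835,"ty":-0.06,"tz":0,"wx":0,"wy":0,"wz":-0.0143},
  {"tx":-0.835,"ty":-0.06,"tz":0,"wx":0,"wy":0,"wz":-0.0143},
], claw=-1)

```text
t: 25.55
tool_pos: [0.6546, -0.1397, 0.1087]
orientation: [-0.99, -2.981, -0.0]
wrist_force: [-0.3, 0.5, -0.9]
gripper_width: 0.72
grasp_force: 30.0
```

```bash
python3 -c "
from wr import *
grab('wrist'); grab('wrist'); s=arm.read_state(); rim(s['tool_pos'][2]+.0253+.034,s['tool_pos'])"; python3 go.py .654 -.139 .0717 143.3
```

```text
3755 0.1658 ((657.2991943359375, -142.7755584716797), (66.18988037109375, 89.73744201660156), 53.27006530761719)
t 25.65 p [ 0.6557 -0.1415  0.1088] yaw 143.1 tilt [ 0.0011 -0.001 ] F [ 0.8 -0.3 -1. ] w 0.72 g 30.0
ARC 2 x tx 0.036 ty 0.012 tz 0.464 wz -0.0005
turn 1 x wz -0.0011 ; shift 2 x [0.036 0.012 0.464] total [0.071 0.024 0.927]
```

apply_moves([
  {"tx":0.08,"ty":0.03,"tz":0,"wx":0,"wy":0,"wz":-0.001},
  {"tx":0,"ty":0,"tz":0.3,"wx":0,"wy":0,"wz":0},
  {"tx":0,"ty":0,"tz":0.3,"wx":0,"wy":0,"wz":0},
  {"tx":0,"ty":0,"tz":0.15,"wx":0,"wy":0,"wz":0},
  {"tx":0,"ty":0,"tz":0.1,"wx":0,"wy":0,"wz":0},
  {"tx":0,"ty":0,"tz":0.06,"wx":0,"wy":0,"wz":0},
  {"tx":0,"ty":0,"tz":0,"wx":0,"wy":0,"wz":0},
  {"tx":0,"ty":0,"tz":0,"wx":0,"wy":0,"wz":0},
], claw=-1)

```text
t: 26.65
tool_pos: [0.6526, -0.1362, 0.0731]
orientation: [0.988, 2.982, -0.0]
wrist_force: [-0.2, 0.2, -1.1]
gripper_width: 0.723
grasp_force: 30.0
```

```bash
python3 go.py .654 -.139 .0707 143.3
```

```text
t 26.65 p [ 0.6526 -0.1362  0.0731] yaw 143.35 tilt [ 0.0005 -0.0003] F [-0.2  0.2 -1.1] w 0.723 g 30.0
ARC 1 x tx -0.069 ty -0.035 tz 0.060 wz 0.0003
turn 1 x wz 0.0003 ; shift 1 x [-0.069 -0.035  0.06 ] total [-0.069 -0.035  0.06 ]
```

apply_moves([
  {"tx":-0.03,"ty":-0.03,"tz":0.05,"wx":0,"wy":0,"wz":0},
  {"tx":0,"ty":0,"tz":0,"wx":0,"wy":0,"wz":0},
  {"tx":0,"ty":0,"tz":0,"wx":0,"wy":0,"wz":0},
], claw=-1)

```text
t: 27.02
tool_pos: [0.6527, -0.1379, 0.0708]
orientation: [0.988, 2.982, -0.0]
wrist_force: [0.0, -0.3, -0.9]
gripper_width: 0.717
grasp_force: 30.0
```

apply_moves([
  {"tx":0,"ty":0,"tz":0,"wx":0,"wy":0,"wz":0},
  {"tx":0,"ty":0,"tz":0,"wx":0,"wy":0,"wz":0},
  {"tx":0,"ty":0,"tz":0,"wx":0,"wy":0,"wz":0},
  {"tx":0,"ty":0,"tz":0,"wx":0,"wy":0,"wz":0},
  {"tx":0,"ty":0,"tz":-0.4,"wx":0,"wy":0,"wz":0},
  {"tx":0,"ty":0,"tz":-0.8,"wx":0,"wy":0,"wz":0},
  {"tx":0,"ty":0,"tz":-0.8,"wx":0,"wy":0,"wz":0},
  {"tx":0,"ty":0,"tz":-0.5,"wx":0,"wy":0,"wz":0},
  {"tx":0,"ty":0,"tz":0,"wx":0,"wy":0,"wz":0},
], claw=1)

```text
t: 28.15
tool_pos: [0.6539, -0.1382, 0.1733]
orientation: [0.986, 2.978, -0.0]
wrist_force: [0.7, 0.0, 0.5]
gripper_width: 1.004
grasp_force: 0.0
```

```bash
python3 go.py .440 .127 .10 195; python3 -c "
from wr import *
grab('wrist')
rim(.130,(.653,-.138))"
```

```text
t 28.15 p [ 0.6539 -0.1382  0.1733] yaw 143.36 tilt [ 0.004  -0.0016] F [0.7 0.  0.5] w 1.004 g 0.0
ARC 9 x tx 0.777 ty 0.595 tz 0.204 wz -0.0319
turn 6 x wz -0.0478 ; shift 9 x [0.383 0.865 0.204] total [3.449 7.789 1.833]
1787 0.1283 ((654.1724853515625, -138.7847900390625), (64.77694702148438, 92.01087951660156), 53.35744094848633)
```

apply_moves([
  {"tx":0.777,"ty":0.595,"tz":0.2,"wx":0,"wy":0,"wz":-0.0319},
  {"tx":0.777,"ty":0.595,"tz":0.2,"wx":0,"wy":0,"wz":-0.0319},
  {"tx":0.777,"ty":0.595,"tz":0.2,"wx":0,"wy":0,"wz":-0.0319},
  {"tx":0.777,"ty":0.595,"tz":0.2,"wx":0,"wy":0,"wz":-0.0319},
  {"tx":0.777,"ty":0.595,"tz":0.2,"wx":0,"wy":0,"wz":-0.0319},
  {"tx":0.777,"ty":0.595,"tz":0.2,"wx":0,"wy":0,"wz":-0.0319},
  {"tx":0.777,"ty":0.595,"tz":0.2,"wx":0,"wy":0,"wz":-0.0319},
  {"tx":0.777,"ty":0.595,"tz":0.2,"wx":0,"wy":0,"wz":-0.0319},
  {"tx":0.777,"ty":0.595,"tz":0.2,"wx":0,"wy":0,"wz":-0.0319},
  {"tx":0,"ty":0,"tz":0,"wx":0,"wy":0,"wz":0},
  {"tx":0,"ty":0,"tz":0,"wx":0,"wy":0,"wz":0},
], claw=1)

```text
t: 29.58
tool_pos: [0.439, 0.1272, 0.0984]
orientation: [0.41, -3.114, 0.0]
wrist_force: [0.1, 0.3, -0.3]
gripper_width: 1.002
grasp_force: 0.0
```

```bash
python3 -c "
from wr import *
a,_,_=grab('wrist')
rim(.010,(.440,.127),.004); rim(.036,(.440,.127),.004); c,_,_=grab('side')
cr=lambda im,u,v,r=45: cv2.resize(im[v-r:v+r,u-r:u+r],(300,300),interpolation=cv2.INTER_CUBIC)
cv2.imwrite('pics/c5.png',np.hstack([cv2.resize(a,(400,300)),cr(c,315,225)])[:,:,::-1])"
python3 go.py .440 .127 -.022 195
```

```text
6730 0.0111 ((440.25640869140625, 127.68038177490234), (92.8074951171875, 64.44908905029297), 13.947535514831543)
1006 0.0371 ((439.3521423339844, 127.890625), (43.94578170776367, 13.769478797912598), 14.683684349060059)
t 29.68 p [0.4399 0.1269 0.0988] yaw -165.05 tilt [ 0.0006 -0.0001] F [ 0.1 -0.7 -0.3] w 0.998 g 0.0
ARC 4 x tx -0.001 ty 0.000 tz 0.755 wz -0.0001
turn 1 x wz -0.0003 ; shift 4 x [-0.001  0.     0.755] total [-4.000e-03  1.000e-03  3.021e+00]
```

View pics/c5.png

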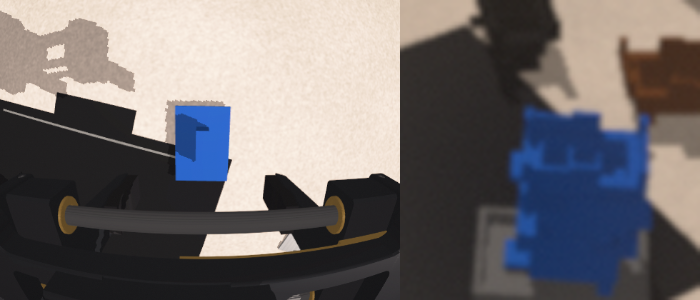

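apply_moves([
  {"tx":0,"ty":0.02,"tz":0.5,"wx":0,"wy":0,"wz":0.003},
  {"tx":0,"ty":0,"tz":0.8,"wx":0,"wy":0,"wz":0},
  {"tx":0,"ty":0,"tz":0.8,"wx":0,"wy":0,"wz":0},
  {"tx":0,"ty":0,"tz":0.6,"wx":0,"wy":0,"wz":0},
  {"tx":0,"ty":0,"tz":0.34,"wx":0,"wy":0,"wz":0},
  {"tx":0,"ty":0,"tz":0,"wx":0,"wy":0,"wz":0},
], claw=1)

```text
t: 30.42
tool_pos: [0.4385, 0.1278, -0.0235]
orientation: [0.395, -3.115, -0.0]
wrist_force: [-0.6, 0.8, -0.0]
gripper_width: 1.0
grasp_force: 0.0
```

apply_moves([
  {"tx":0,"ty":0,"tz":0,"wx":0,"wy":0,"wz":0},
  {"tx":0,"ty":0,"tz":0,"wx":0,"wy":0,"wz":0},
  {"tx":0,"ty":0,"tz":0,"wx":0,"wy":0,"wz":0},
  {"tx":0,"ty":0,"tz":0,"wx":0,"wy":0,"wz":0},
  {"tx":0,"ty":0,"tz":0,"wx":0,"wy":0,"wz":0},
  {"tx":0,"ty":0,"tz":0,"wx":0,"wy":0,"wz":0},
  {"tx":0,"ty":0,"tz":0,"wx":0,"wy":0,"wz":0},
  {"tx":0,"ty":0,"tz":0,"wx":0,"wy":0,"wz":0},
  {"tx":0,"ty":0,"tz":0,"wx":0,"wy":0,"wz":0},
  {"tx":0,"ty":0,"tz":0,"wx":0,"wy":0,"wz":0},
], claw=-1)

```text
t: 31.68
tool_pos: [0.4397, 0.1283, -0.022]
orientation: [-0.396, 3.114, -0.0]
wrist_force: [0.5, 1.6, 7.6]
gripper_width: 0.156
grasp_force: 31.0
```

```bash
python3 go.py .654 -.1387 .14 143.3
```

```text
t 31.68 p [ 0.4397  0.1283 -0.022 ] yaw -165.51 tilt [0.0021 0.0002] F [0.5 1.6 7.6] w 0.156 g 31.0
ARC 10 x tx -0.650 ty -0.600 tz -0.405 wz 0.0284
turn 6 x wz 0.0474 ; shift 10 x [-0.828 -0.215 -0.405] total [-8.284 -2.151 -4.049]
```

apply_moves([
  {"tx":0,"ty":0,"tz":-0.5,"wx":0,"wy":0,"wz":0},
  {"tx":0,"ty":0,"tz":-0.9,"wx":0,"wy":0,"wz":0},
  {"tx":0,"ty":0,"tz":-0.9,"wx":0,"wy":0,"wz":0},
  {"tx":0,"ty":0,"tz":-0.9,"wx":0,"wy":0,"wz":0},
  {"tx":0,"ty":0,"tz":-0.85,"wx":0,"wy":0,"wz":0},
  {"tx":-0.464,"ty":-0.429,"tz":0,"wx":0,"wy":0,"wz":0.0203},
  {"tx":-0.464,"ty":-0.429,"tz":0,"wx":0,"wy":0,"wz":0.0203},
  {"tx":-0.464,"ty":-0.429,"tz":0,"wx":0,"wy":0,"wz":0.0203},
  {"tx":-0.464,"ty":-0.429,"tz":0,"wx":0,"wy":0,"wz":0.0203},
  {"tx":-0.464,"ty":-0.429,"tz":0,"wx":0,"wy":0,"wz":0.0203},
  {"tx":-0.464,"ty":-0.429,"tz":0,"wx":0,"wy":0,"wz":0.0203},
  {"tx":-0.464,"ty":-0.429,"tz":0,"wx":0,"wy":0,"wz":0.0203},
  {"tx":-0.464,"ty":-0.429,"tz":0,"wx":0,"wy":0,"wz":0.0203},
  {"tx":-0.464,"ty":-0.429,"tz":0,"wx":0,"wy":0,"wz":0.0203},
  {"tx":-0.464,"ty":-0.429,"tz":0,"wx":0,"wy":0,"wz":0.0203},
  {"tx":-0.464,"ty":-0.429,"tz":0,"wx":0,"wy":0,"wz":0.0203},
  {"tx":-0.464,"ty":-0.429,"tz":0,"wx":0,"wy":0,"wz":0.0203},
  {"tx":-0.464,"ty":-0.429,"tz":0,"wx":0,"wy":0,"wz":0.0203},
  {"tx":-0.464,"ty":-0.429,"tz":0,"wx":0,"wy":0,"wz":0.0203},
  {"tx":0,"ty":0,"tz":0,"wx":0,"wy":0,"wz":0},
], claw=-1)

```text
t: 34.17
tool_pos: [0.6495, -0.144, 0.1391]
orientation: [0.994, 2.98, -0.0]
wrist_force: [-0.3, 0.4, -1.6]
gripper_width: 0.152
grasp_force: 30.8
```

```bash
python3 -c "
from wr import *
grab('wrist'); grab('wrist','w6.png'); s=arm.read_state(); rim(s['tool_pos'][2]+.022+.010,s['tool_pos'])"; python3 go.py .654 -.1387 .1025 143.3
```

```text
10558 0.172 ((649.364990234375, -142.27969360351562), (64.52184295654297, 92.57769012451172), 53.18534851074219)
t 34.27 p [ 0.6491 -0.1417  0.1389] yaw 143.31 tilt [-0.0005  0.0007] F [ 0.6  0.6 -0.8] w 0.161 g 30.8
ARC 2 x tx -0.027 ty 0.067 tz 0.455 wz 0.0000
turn 1 x wz 0.0000 ; shift 2 x [-0.027  0.067  0.455] total [-0.054  0.134  0.911]
```

View pics/w6.png

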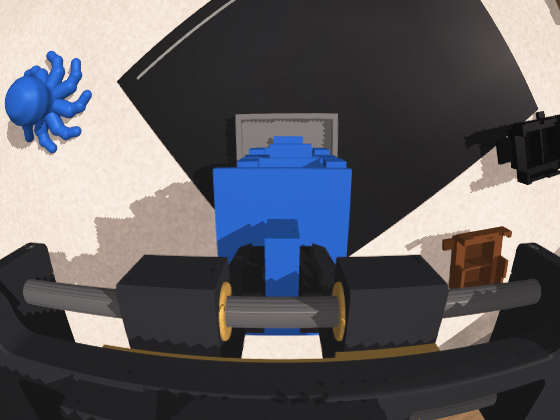

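The wrist view shows the lid held square over the stack: plate at (282,210), the lower bins' fronts at (288,150), dock aligned. Lowering now.

apply_moves([
  {"tx":-0.05,"ty":0.14,"tz":0,"wx":0,"wy":0,"wz":0},
  {"tx":0,"ty":0,"tz":0.3,"wx":0,"wy":0,"wz":0},
  {"tx":0,"ty":0,"tz":0.3,"wx":0,"wy":0,"wz":0},
  {"tx":0,"ty":0,"tz":0.15,"wx":0,"wy":0,"wz":0},
  {"tx":0,"ty":0,"tz":0.1,"wx":0,"wy":0,"wz":0},
  {"tx":0,"ty":0,"tz":0.05,"wx":0,"wy":0,"wz":0},
  {"tx":0,"ty":0,"tz":0,"wx":0,"wy":0,"wz":0},
  {"tx":0,"ty":0,"tz":0,"wx":0,"wy":0,"wz":0},
], claw=-1)

```text
t: 35.28
tool_pos: [0.6545, -0.1384, 0.1035]
orientation: [0.988, 2.981, -0.0]
wrist_force: [0.7, -0.9, -1.1]
gripper_width: 0.156
grasp_force: 30.8
```

```bash
python3 go.py .654 -.1387 .1025 143.3
```

```text
t 35.27 p [ 0.6545 -0.1384  0.1035] yaw 143.33 tilt [ 0.0006 -0.0002] F [ 0.7 -0.9 -1.1] w 0.156 g 30.8
ARC 1 x tx 0.006 ty -0.012 tz 0.026 wz 0.0002
turn 1 x wz 0.0002 ; shift 1 x [ 0.006 -0.012  0.026] total [ 0.006 -0.012  0.026]
```

apply_moves([
  {"tx":0,"ty":0,"tz":0.04,"wx":0,"wy":0,"wz":0},
  {"tx":0,"ty":0,"tz":0,"wx":0,"wy":0,"wz":0},
  {"tx":0,"ty":0,"tz":0,"wx":0,"wy":0,"wz":0},
], claw=-1)

```text
t: 35.65
tool_pos: [0.6546, -0.1385, 0.1021]
orientation: [0.988, 2.981, -0.0]
wrist_force: [0.1, -0.1, 1.6]
gripper_width: 0.155
grasp_force: 31.3
```

apply_moves([
  {"tx":0,"ty":0,"tz":0,"wx":0,"wy":0,"wz":0},
  {"tx":0,"ty":0,"tz":0,"wx":0,"wy":0,"wz":0},
  {"tx":0,"ty":0,"tz":0,"wx":0,"wy":0,"wz":0},
  {"tx":0,"ty":0,"tz":0,"wx":0,"wy":0,"wz":0},
  {"tx":0,"ty":0,"tz":0,"wx":0,"wy":0,"wz":0},
  {"tx":0,"ty":0,"tz":-0.4,"wx":0,"wy":0,"wz":0},
  {"tx":0,"ty":0,"tz":-0.8,"wx":0,"wy":0,"wz":0},
  {"tx":0,"ty":0,"tz":-0.8,"wx":0,"wy":0,"wz":0},
  {"tx":0,"ty":0,"tz":-0.5,"wx":0,"wy":0,"wz":0},
  {"tx":0.8,"ty":0.2,"tz":0,"wx":0,"wy":0,"wz":0},
  {"tx":0.8,"ty":0.2,"tz":0,"wx":0,"wy":0,"wz":0},
  {"tx":0.8,"ty":0.2,"tz":0,"wx":0,"wy":0,"wz":0},
  {"tx":0.8,"ty":0.2,"tz":0,"wx":0,"wy":0,"wz":0},
  {"tx":0.8,"ty":0.2,"tz":0,"wx":0,"wy":0,"wz":0},
  {"tx":0.8,"ty":0.2,"tz":0,"wx":0,"wy":0,"wz":0},
  {"tx":0.8,"ty":0.2,"tz":0,"wx":0,"wy":0,"wz":0},
  {"tx":0.8,"ty":0.2,"tz":0,"wx":0,"wy":0,"wz":0},
  {"tx":0,"ty":0,"tz":0,"wx":0,"wy":0,"wz":0},
], claw=1)

```text
t: 37.9
tool_pos: [0.4858, 0.0672, 0.2015]
orientation: [-0.984, -2.983, 0.0]
wrist_force: [0.2, 0.1, -0.4]
gripper_width: 1.001
grasp_force: 0.0
```

```bash
python3 -c "
from h import *
b,d,s=grab('top'); c,d2,_=grab('side')
P=cloud('top',d); hs=cv2.cvtColor(b,cv2.COLOR_RGB2HSV); m=cv2.inRange(hs,(105,120,40),(125,255,255))>0
m&=(np.hypot(P[...,0]-.654,P[...,1]+.139)<.08)
for h in (.134,.160):
    q=P[m&(abs(P[...,2]-h)<.006)]; A=np.c_[q[:,:2]-q[:,:2].mean(0),np.ones(len(q))]; k=np.linalg.lstsq(A,q[:,2],rcond=None)[0]
    print(h,len(q),np.median(q[:,2]),'plane',k.round(3),cv2.minAreaRect((q[:,:2]*1000).astype(np.float32)))
cr=lambda im,u,v,r=45: cv2.resize(im[v-r:v+r,u-r:u+r],(400,400),interpolation=cv2.INTER_CUBIC)
cv2.imwrite('pics/fin.png',np.hstack([cr(c,315,220),cr(b,330,203)])[:,:,::-1]); print(s['t'],s['tool_pos'],s['wrist_force'])
n,l,st,ce=cv2.connectedComponentsWithStats(cv2.inRange(hs,(105,120,40),(125,255,255)))
print([ (st[i,4],ce[i].round(1)) for i in range(1,n) if st[i,4]>150])"
```

```text
0.134 842 0.134406925277472 plane [-0.004 -0.002  0.134] ((654.3526611328125, -137.5358123779297), (64.13379669189453, 92.92735290527344), 53.53185272216797)
0.16 106 0.16059874016669562 plane [-0.015  0.007  0.161] ((654.2304077148438, -137.18368530273438), (13.670574188232422, 43.42033004760742), 53.216224670410156)
37.9 [0.48575827 0.06724555 0.20147878] [ 0.22647877  0.10222193 -0.36651501]
[(np.int32(1217), array([334.5, 195.9])), (np.int32(254), array([545.2, 231.5])), (np.int32(859), array([386.3, 291.7]))]
```

View pics/fin.png

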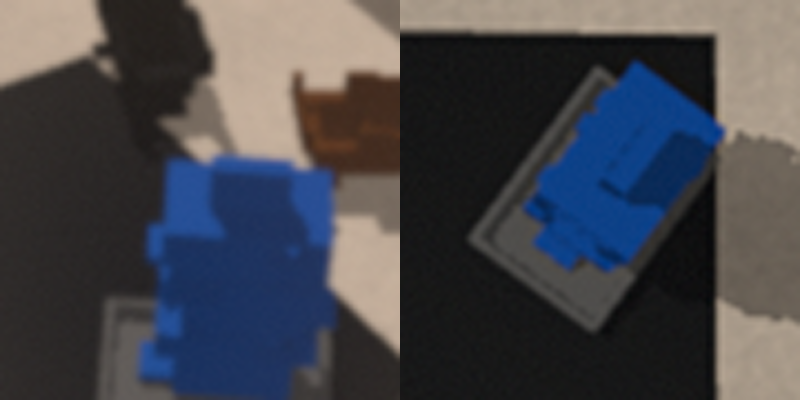

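The stack is complete. The lid plate sits level at 0.134 m and the bar top at 0.160 m, both as expected, and the octopus hasn't moved.

```bash
python3 -c "
from workcell import arm
print(arm.hand_in())"
```

```text
the job is handed in; nothing more can be done
None
```

I stacked the deep, middle and shallow bins and the lid on the dock, each bin turned half round from the one below and the lid level at its expected height, and handed the job in after about 38 s; the octopus measured unmoved, and I didn't re-measure the scraper.

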